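Check-weigh a carton, file it in the drawer and count it

ROBOT

A 7-joint arm with a two-finger parallel gripper is mounted at the origin on the work surface. World frame = base frame: x ahead of the robot, y to its left, z up, the work surface at z = 0. Lengths are in m, angles in rad, forces in N, time in s.
With the tool pointing down it reaches from about 0.4 to 0.875 m from the base axis. Payload 19.3 kg.
Tool frame: the origin (TCP) lies at the very end of the fingers, on their centre line; the grasp point (between the pads) lies 19 mm behind it; z points along the fingers, y is the line along which they close (so a half turn about z gives the same grasp; the last joint's range is limited). The gripper opens to 85 mm and grips with 20 to 120 N. Pads are 22 mm wide; open, the fingers measure 114 mm over their backs; the gripper's body (76 mm by 85 mm) begins 54 mm behind the grasp point. The pads swing forward as they close: fully open they stand 13 mm farther back than shut.
Start: joints at [1.081, 0.521, -0.036, 1.599, 0.021, 1.021, -0.113], TCP at [0.255, -0.571, 0.196] pointing down, gripper open.
Joint ranges: [-2.91, 2.91], [-0.3, 2.13], [-1.5, 1.42], [0.17, 2.43], [-1.26, 4.41], [0.16, 1.93], [-2.52, 2.52]. Speed limits (rad/s): [1.89, 1.89, 2.39, 2.39, 3.01, 3.01, 3.01].

INTERFACE

Orientations are given as [roll, pitch, yaw] about the fixed x, y, z axes, in that order (R = Rz(yaw) Ry(pitch) Rx(roll)).
In Python, from workcell import observe, grab_frame, job_done gives the robot as it stands.
- The arm moves only by the tool move_arm, never from a script. Its argument "plan" is a list that holds one entry, the list of rows, each a list of 7 numbers: the shift along the tool's x, y, z each as a share of 0.02 m, from -1 to 1, then the turn, a rotation vector about the tool's x, y, z each as a share of 6 degrees, from -1 to 1, then the opening, from -1 (shut) to 1 (fully open). A call has exactly 10 rows; each row shifts and turns the commanded pose from where the row before left it, along the tool's axes as they then stand; what a row does not reach is not made up. A row lasts 1/10 s, in which the tool goes at most 50 mm and 8.59 degrees, less where a joint would pass 70% of its speed; a pose out of reach is approached as far as the arm can. A call with a number of a shift or a turn outside -1 to 1 is refused whole. A call with a gripper value outside its range is refused whole. The fingers move at their own pace and stop on an object; "grip_force" is the grip in N (left out, the last holds). Time passes only in rows, so rows that do not move let the fingers close, or fill a call up. It gives the time, the measured TCP pose, the force, the opening and the grip force at its end, in the units of the state.
- observe(): the state, without advancing time (a new reading comes with each control period).
- grab_frame(name): name is "scene" or "top" or "wrist"; returns a dict with "color" (384x512x3 uint8, red, green, blue), "intrinsics" (3x3 intrinsics, pixels), "k1" (the pictures are not rectified: a ray, as slopes to the right and down, at radius r is drawn at 1 + k1 r^2 times it, then the intrinsics apply), "position" and "orientation" of the camera in the world; the wrist camera has in their place "tool_from_camera" (4x4, takes a point from camera to tool coordinates, whose origin is the TCP and whose axes are the flange's). Camera axes: x right, y down, z forward; pixel columns grow to the right and rows downward; lengths in m; the calibration is good to about 2 mm. A picture is of the moment at which its call begins: read the wrist's pose just before it. There is no depth.
- job_done(): hands the job in; it is judged then, once.
The state is a dict: "clock": time; "qpos": joint angles; "qd": joint speeds; "joint_efforts": joint torques, N m; "position": TCP position; "tool_rot": TCP orientation; "force": force on the tool from outside, world axes, zero at the start; "moment": the same for the moment, N m; "grip_width": finger opening in m; "finger_force": force on a finger pad.
Only numpy, scipy, OpenCV 4.12 (cv2) and the standard library are available. Lean on these libraries where they do the work, as an engineer would, in place of code of your own. Each camera call takes 0.05 s, during which the arm holds its last target. There are 200 camera calls.

TASK

Take the full-height oblong carton out of the blue tray and stand it upright in the middle of the balance's pan and let go; then pull the cabinet's top drawer out to its stop and move the carton into the drawer's one free place, fully down on the thin liner plate between the low rails and in line with the cartons beside it, and leave the drawer out. Last, push the tally counter's sprung lever over to its stop and let it spring back. Set the carton down without dropping it, and leave everything else standing where it is.

Things in the scene. Friction and masses are not known exactly. Their poses are not given: they have to be found in the camera images.
- carton: The carton to file: white paper board box with a printed band near its top, 62 (its x) x 34 (its y) x 50 mm (z) high, about 60 g. Origin: centre of its underside. It stands upright in the blue tray, its long side across the tray's narrow width.
- short_carton: Another carton in the tray, same footprint (62 x 34 mm) but only 30 mm high; leave it. Origin: centre of underside.
- square_carton: Another carton in the tray, square, 44 x 44 x 50 mm high; leave it. Origin: centre of underside.
- tray: Open blue plastic tray, fixed: 82 (its x) x 280 (its y) x 50 mm high, walls and floor 5 mm thick. Origin: centre of underside. Three cartons stand in it about 80 mm apart along its y, in any order; about 5 mm of room at their long ends (so no finger fits there), over 30 mm between them.
- balance: Low white bench balance, fixed: 130 x 130 mm, 46 mm high to the top of its pan. Origin: centre of underside; its front (display) faces its -x.
- pan (a point): Centre of the top of the balance's flat steel pan, 100 (x) x 110 mm (y); z up.
- cab: White two-drawer cabinet, fixed: 240 (its x, depth) x 190 (y) x 164 mm high. Origin: centre of underside. Drawers pull out along its -x (towards the robot).
- cab_drawer0 (a joint): How far the top drawer is out: 0 shut, 0.166 m at its stop; stays where left (friction about 1.5 N). Floor 92 mm above the table, walls 50 mm above that; three places 44 mm apart along the cabinet's y, centred 26.5 mm to -x of its origin when shut, each 68 x 40 mm between rails 10 mm high. Free floor outside the rails: about 35 mm to the front, over 80 mm to the back.
- cab_drawer0_handle (a point): Middle of the top drawer's handle: steel bar of 11 mm diameter, 95 mm long, along the cabinet's y, 40 mm in front of the drawer's face, 18 mm below the cabinet's top.
- filed_a: Carton already filed in the drawer, 62 x 34 x 54 mm high. Origin: centre of underside. Moves with the drawer.
- filed_b: As filed_a, in another place.
- liner: Flat grey liner plate, 66 (its x) x 38 x 4 mm, loose, lying alone in the drawer's free place. Origin: centre of its underside. The carton belongs on it, standing, its x along the liner's x (either way round). Moves with the drawer.
- tally: Bench tally counter, fixed: base plate 120 (x) x 90 mm, housing 60 (x) x 50 mm, 50 mm high, centred 6 mm to +x. Origin: centre of underside; its window faces its -x.
- tally_lever (a joint): Angle of the counter's sprung lever: 0 at rest (leaning 0.45 rad to the counter's -x), 0.8 rad at its stop (leaning 0.35 rad to +x). It springs back when let go. Its hinge lies along the counter's y, 6 mm to +x of its origin and 52 mm up; up to about 4 N at the tip to reach the stop.
- lever_tip (a point): Centre of the black ball (18 mm diameter) at the end of the lever, 60 mm from the hinge; the lever is a bar of 8 mm diameter. At rest about 106 mm above the table.
- amber_bottle: Bystander: amber bottle, 42 mm diameter, 75 mm high. Origin: centre of underside.
- vial: Bystander: small vial, 26 mm diameter, 45 mm high. Origin: centre of underside.
- spray_bottle: Bystander: white bottle, 64 mm diameter, 170 mm high. Origin: centre of underside.
- cap_tub: Bystander: flat white tub with a lid, 66 mm diameter, 36 mm high, in front of the cabinet. Origin: centre of underside.

How it is judged:
By the outcome, as a careful person would: the job done as asked, in the order asked, and still so for the second after the job is handed in, with the robot touching nothing.
It also fails if it takes over 72 s, if anything falls off the work surface, if the arm or the gripper's body presses on something with over 40 N, if the wrist force passes 120 N, or if a joint passes its speed limit or range.

## Working session

There is one attempt and no reset: what is moved stays moved. The work goes in short steps, Python scripts to look and compute and a tool call to move; the robot and the scene stay as the last step left them, time stands still between calls to the robot, and variables do not carry over. Pictures are saved under pics/ and viewed, at most 10 in all, crops included, and the job is handed in when it is done.

Besides the shell and the picture viewer there is one more tool, called after "Emit:" as name(argument=value, ...), one argument or row to a line, values as JSON. move_arm: Moves the arm, as the interface text tells. Shift numbers are shares of 0.02 m and turn numbers shares of 6 degrees, none past 1 either way. Its arguments: {"type":"object","properties":{"plan":{"type":"array"},"grip_force":{"type":"number"}},"required":["plan"]}

```bash
ls; mkdir -p pics
cat > h.py <<'E'
import numpy as np, cv2, json
from workcell import observe, grab_frame
from scipy.spatial.transform import Rotation as Ro
def rot(o):
    o=np.array(o,float)
    if o.shape==(3,3): return o
    return Ro.from_euler('xyz',o).as_matrix() if o.size==3 else Ro.from_quat(o).as_matrix()
def snap(name,fn=None):
    s=observe(); f=grab_frame(name)
    K=np.array(f['intrinsics']);k1=f['k1']
    if name=='wrist':
        T=np.array(f['tool_from_camera']); R0=rot(s['tool_rot'])
        R=R0@T[:3,:3]; p=np.array(s['position'])+R0@T[:3,3]
    else: R=rot(f['orientation']);p=np.array(f['position'])
    c=dict(K=K,k1=float(k1),R=R,p=p)
    if fn:
        cv2.imwrite('pics/%s.png'%fn,f['color'][:,:,::-1]); np.save('pics/%s.npy'%fn,c,allow_pickle=True)
    return f['color'],c
def load(fn): return np.load('pics/%s.npy'%fn,allow_pickle=True).item()
def ray(c,uv):
    K=c['K']
    q=cv2.undistortPoints(np.array([[uv]],float),K,np.array([c['k1'],0,0,0,0.]))[0,0]
    d=c['R']@np.array([q[0],q[1],1.]); return d/np.linalg.norm(d)
def at_z(c,uv,z):
    d=ray(c,uv); return c['p']+d*(z-c['p'][2])/d[2]
def tri(*cu):
    A=np.zeros((3,3));b=np.zeros(3)
    for c,uv in cu:
        d=ray(c,uv);M=np.eye(3)-np.outer(d,d);A+=M;b+=M@c['p']
    x=np.linalg.solve(A,b)
    return x,[float(np.linalg.norm(np.cross(ray(c,uv),x-c['p']))*1000) for c,uv in cu]
def proj(c,X):
    X=np.atleast_2d(X); r=cv2.Rodrigues(c['R'].T)[0]
    return cv2.projectPoints(X.astype(float),r,-c['R'].T@c['p'],c['K'],np.array([c['k1'],0,0,0,0.]))[0][:,0]
def boxpts(x,y,z,yaw,dx,dy,h):
    R=Ro.from_euler('z',yaw).as_matrix()
    return np.array([[x,y,z]+R@np.array([a*dx/2,b*dy/2,k*h]) for k in(0,1) for a,b in((-1,-1),(1,-1),(1,1),(-1,1))])
E
python3 - <<'E'
from h import *
np.set_printoptions(precision=4,suppress=True)
print(observe())
ims=[]
for n in('scene','top'):
    im,c=snap(n,n+'0'); print(n,c)
    big=cv2.resize(im[:,:,::-1],(800,600),interpolation=cv2.INTER_CUBIC); cv2.imwrite('pics/%s0b.png'%n,big)
im,c=snap('wrist','w0');print(c)
E
```

```text
pics
{'clock': 0.0, 'qpos': array([ 1.0808,  0.5221, -0.0363,  1.6   ,  0.0212,  1.0211, -0.1128]), 'qd': array([ 0.0008, -0.0003, -0.    , -0.0012,  0.0012,  0.001 , -0.0012]), 'joint_efforts': array([ -0.0001, -92.711 ,   1.9797, -36.9932,   0.0179,   0.0082,
         0.0001]), 'position': array([ 0.2545, -0.5704,  0.1955]), 'tool_rot': array([-3.1404,  0.0001,  0.4198]), 'force': array([ 0.0324,  0.5271, -0.4851]), 'moment': array([-0.0079,  0.0148,  0.0089]), 'finger_force': 0.0, 'grip_width': 0.08556471979473146}
scene {'K': array([[465.1485,   0.    , 252.2618],
       [  0.    , 465.1485, 190.9265],
       [  0.    ,   0.    ,   1.    ]]), 'k1': 0.0007451897163553821, 'R': array([[ 0.8482,  0.325 , -0.4182],
       [ 0.5296, -0.533 ,  0.6598],
       [-0.0084, -0.7812, -0.6243]]), 'p': array([ 1.1283, -0.8263,  0.8633])}
top {'K': array([[430.9599,   0.    , 260.636 ],
       [  0.    , 430.9599, 192.1973],
       [  0.    ,   0.    ,   1.    ]]), 'k1': -0.14418873231636625, 'R': array([[-0.0004, -0.9975,  0.0712],
       [-1.    ,  0.001 ,  0.0086],
       [-0.0087, -0.0712, -0.9974]]), 'p': array([ 0.5131, -0.0153,  1.4843])}
{'K': array([[269.5151,   0.    , 260.1625],
       [  0.    , 269.5151, 199.4257],
       [  0.    ,   0.    ,   1.    ]]), 'k1': -0.024308083603347925, 'R': array([[ 0.4071, -0.8742, -0.2648],
       [-0.9134, -0.3897, -0.1176],
       [-0.0004,  0.2898, -0.9571]]), 'p': array([ 0.3225, -0.5405,  0.3734])}
```

View pics/scene0b.png

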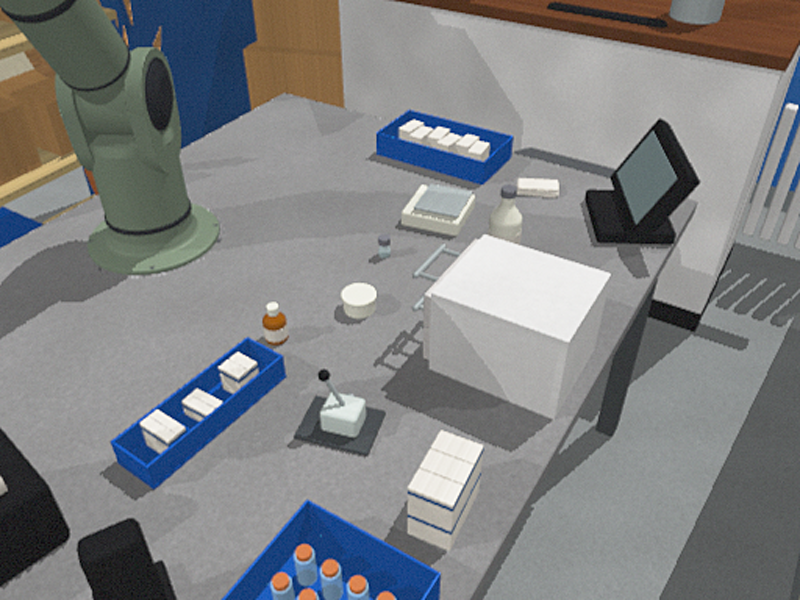

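View pics/top0b.png

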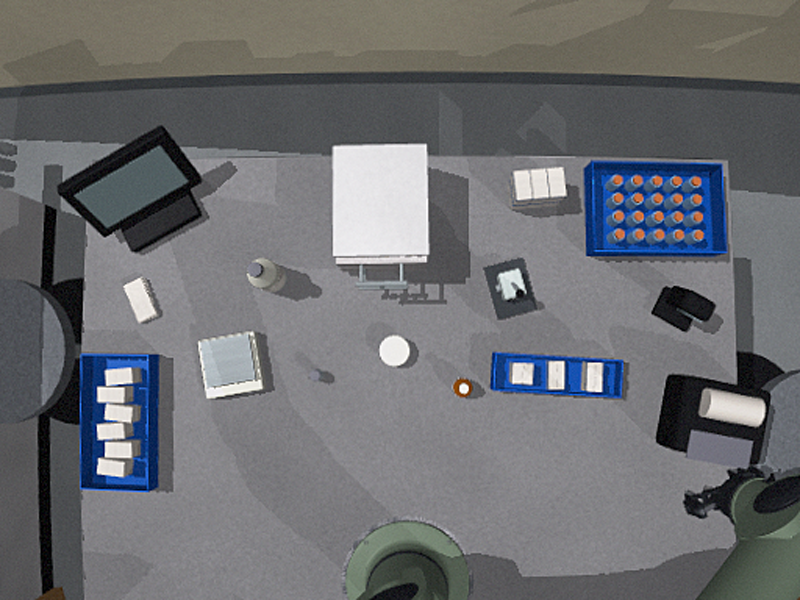

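Tray at the right of the base (top view 490–626, 352–398). Its three cartons from left to right are the square one (523,374), a narrow one (556,375) and another narrow one (594,377). In the scene view the leftmost of these (162,430) looks full height and the middle one (202,403) short. Balance at (231,364), cabinet at (380,205), lever ball at (519,292).

Run:
```python
from h import *
np.set_printoptions(precision=4,suppress=True)
t=load('top0');s=load('scene0');k=.64
T=lambda u,v,z:at_z(t,(u*k,v*k),z)
for n,u,v,z in [('tray1',490,352,.05),('tray2',622,360,.05),('tray3',626,398,.05),('tray4',491,391,.05),('sq',523,374,.05),('mid30',556,375,.03),('right50',594,377,.05),
 ('panA',201,340,.046),('panB',250,333,.046),('panC',258,382,.046),('panD',209,390,.046),('cabTL',332,146,.164),('cabTR',427,144,.164),('cabBR',428,257,.164),('cabBL',333,257,.164),
 ('handL',358,286,.146),('handR',408,284,.146),('ball',519,292,.106),('base1',485,264,.005),('base2',521,258,.005),('base3',536,309,.005),('base4',500,319,.005),('amber',463,388,.075),('tub',395,351,.036),('vial',316,376,.045),('spray',262,271,.17)]:
    print(n,T(u,v,z)[:2])
print(tri((t,(519*k,292*k)),(s,(323*k,375*k))))
print(tri((t,(594*k,377*k)),(s,(163*k,425*k))))
```

```text
tray1 [ 0.505 -0.179]
tray2 [ 0.4863 -0.4649]
tray3 [ 0.4046 -0.4727]
tray4 [ 0.4222 -0.1807]
sq [ 0.458  -0.2493]
mid30 [ 0.4546 -0.3245]
right50 [ 0.4504 -0.4028]
panA [0.5299 0.4446]
panB [0.5454 0.3362]
panC [0.4402 0.3176]
panD [0.422  0.4254]
cabTL [0.92  0.148]
cabTR [ 0.923  -0.0439]
cabBR [ 0.6931 -0.045 ]
cabBL [0.6935 0.1432]
handL [0.6374 0.0947]
handR [ 0.6413 -0.0053]
ball [ 0.6284 -0.2336]
base1 [ 0.6991 -0.1747]
base2 [ 0.7126 -0.2551]
base3 [ 0.5992 -0.2869]
base4 [ 0.5772 -0.2068]
amber [ 0.4303 -0.1193]
tub [0.5074 0.0235]
vial [0.4538 0.1923]
spray [0.6654 0.2837]
(array([ 0.6279, -0.234 ,  0.106 ]), [0.6628811366365794, 0.6628811366364175])
(array([ 0.4516, -0.4009,  0.0527]), [1.561368148319992, 1.5613681483199817])
```

```bash
cat >> h.py <<'E'
def go(x,y,z,yaw,n,s=None,tot=True):
    """constant row (tool axes, shares) bringing the tool (pointing down) to the pose in n rows"""
    if s is None: s=observe()
    p=np.array(s['position']);R=rot(s['tool_rot'])
    Rt=Ro.from_euler('xyz',[np.pi,0,yaw]).as_matrix()
    w=Ro.from_matrix(R.T@Rt).as_rotvec()/n
    S=sum((R@Ro.from_rotvec(w*k).as_matrix() for k in range(n)))
    d=np.linalg.solve(S,np.array([x,y,z])-p)
    r=np.r_[d/.02,np.degrees(w)/6]
    print(n,'rows',[round(float(v),2)+0. for v in r])
    return dict(position=np.array([x,y,z]),tool_rot=[np.pi,0,yaw])
def st():
    s=observe(); print({k:np.round(s[k],4).tolist() for k in('clock','position','tool_rot','force','grip_width','finger_force','qpos')})
E
python3 -c "
from h import *
go(.42,-.40,.20,-.06,20)"
```

```text
20 rows [0.49, -0.34, -0.01, 0.0, 0.0, 0.23]
```

Emit:
move_arm(
  plan=[
    [[0.49,-0.34,0,0,0,0.23,0.4],[0.49,-0.34,0,0,0,0.23,0.4],[0.49,-0.34,0,0,0,0.23,0.4],[0.49,-0.34,0,0,0,0.23,0.4],[0.49,-0.34,0,0,0,0.23,0.4],[0.49,-0.34,0,0,0,0.23,0.4],[0.49,-0.34,0,0,0,0.23,0.4],[0.49,-0.34,0,0,0,0.23,0.4],[0.49,-0.34,0,0,0,0.23,0.4],[0.49,-0.34,0,0,0,0.23,0.4]],
  ],
)

```text
clock: 1.15
position: [0.3272, -0.4757, 0.1959]
tool_rot: [-3.141, 0.0, 0.178]
force: [-0.5, -0.2, -0.1]
grip_width: 0.0599
finger_force: 0.0
```

```bash
python3 -c "
from h import *
snap('wrist','w1');st()"
```

```text
{'clock': 1.2, 'position': [0.3289, -0.4742, 0.1959], 'tool_rot': [-3.1407, -0.0007, 0.1783], 'force': [2.7925, 0.784, -0.0555], 'grip_width': 0.0602, 'finger_force': 0.0, 'qpos': [0.8655, 0.4455, -0.0042, 1.7302, 0.001, 0.9663, -0.5314]}
```

Emit:
move_arm(
  plan=[
    [[0.49,-0.34,0,0,0,0.23,0.4],[0.49,-0.34,0,0,0,0.23,0.4],[0.49,-0.34,0,0,0,0.23,0.4],[0.49,-0.34,0,0,0,0.23,0.4],[0.49,-0.34,0,0,0,0.23,0.4],[0.49,-0.34,0,0,0,0.23,0.4],[0.49,-0.34,0,0,0,0.23,0.4],[0.49,-0.34,0,0,0,0.23,0.4],[0.49,-0.34,0,0,0,0.23,0.4],[0.49,-0.34,0,0,0,0.23,0.4]],
  ],
)

```text
clock: 2.2
position: [0.4198, -0.4016, 0.196]
tool_rot: [-3.141, 0.0, -0.063]
force: [1.0, 0.2, 0.2]
grip_width: 0.0597
finger_force: 0.0
```

```bash
python3 -c "
from h import *
st();a,c=snap('wrist','w2');st()
b=cv2.imread('pics/w1.png');m=np.hstack([b,a[:,:,::-1]]);cv2.imwrite('pics/m1.png',cv2.resize(m,(800,300),interpolation=cv2.INTER_AREA))
P=boxpts(.451,-.402,.005,-.06,.062,.034,.05)
print(proj(load('w1'),P).round(),proj(c,P).round())"
```

```text
{'clock': 2.2, 'position': [0.4198, -0.4016, 0.196], 'tool_rot': [-3.1415, 0.0003, -0.0626], 'force': [0.9903, 0.1848, 0.1767], 'grip_width': 0.0597, 'finger_force': 0.0, 'qpos': [0.6405, 0.4517, 0.0287, 1.7216, -0.0151, 0.9688, -0.9585]}
{'clock': 2.25, 'position': [0.4217, -0.4002, 0.1959], 'tool_rot': [-3.1408, -0.0004, -0.0621], 'force': [2.3362, 2.9937, -0.0299], 'grip_width': 0.0597, 'finger_force': 0.0, 'qpos': [0.6383, 0.4523, 0.0273, 1.7208, -0.0156, 0.9689, -0.9612]}
[[228.  97.]
 [238.  45.]
 [211.  37.]
 [202.  90.]
 [223.  93.]
 [234.  32.]
 [203.  24.]
 [192.  86.]] [[271. 174.]
 [272. 128.]
 [246. 128.]
 [247. 174.]
 [273. 182.]
 [274. 129.]
 [244. 129.]
 [245. 182.]]
```

```bash
python3 -c "
from h import *
a=cv2.imread('pics/w2.png')[80:230,190:390];b=cv2.imread('pics/w1.png')[0:150,160:320]
z=lambda i,k:cv2.resize(i,None,fx=k,fy=k,interpolation=cv2.INTER_CUBIC)
a=z(a,4);cv2.imwrite('pics/a.png',a)"
```

```text
(no output)
```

View pics/a.png

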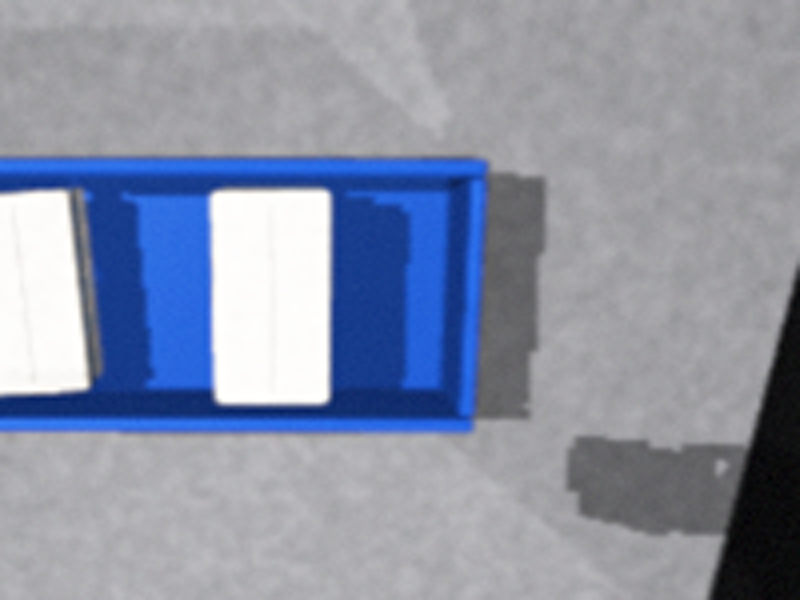

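The carton's top face in w2 has corners at px (242.8,127), (272.5,127), (272.5,181) and (244,181). That is nearly square to the tool.

```bash
python3 -c "
from h import *
np.set_printoptions(precision=4,suppress=True)
def blob(n,u,v):
    g=cv2.imread('pics/%s.png'%n).min(axis=2)
    k,l,s,c=cv2.connectedComponentsWithStats((g>200).astype(np.uint8)); i=l[v,u]; print(n,s[i],c[i]); return c[i]
w1,w2=load('w1'),load('w2')
a=blob('w1',213,58);b=blob('w2',258,155)
print(tri((w1,a),(w2,b)))
q=np.array([at_z(w2,(190+u/4,80+v/4),.055) for u,v in((211,188),(330,188),(330,404),(216,404))]);print(q,q.mean(0))
"
```

```text
w1 [ 192   23   41   68 1968] [211.7846  56.623 ]
w2 [ 243  128   29   53 1521] [257.1282 153.812 ]
(array([ 0.4537, -0.4002,  0.0541]), [0.07029363691676871, 0.07029363691678849])
[[ 0.4853 -0.3858  0.055 ]
 [ 0.4832 -0.4198  0.055 ]
 [ 0.42   -0.4166  0.055 ]
 [ 0.4221 -0.3821  0.055 ]] [ 0.4527 -0.4011  0.055 ]
```

Emit:
move_arm(
  plan=[
    [[0.4,-0.02,0.8,0,0,0,0.4],[0.4,-0.02,0.9,0,0,0,0.4],[0.4,-0.02,0.9,0,0,0,0.4],[0.37,-0.01,0.9,0,0,0,0.4],[0,0,0.9,0,0,0,0.4],[0,0,1.0,0,0,0,0.4],[0,0,1.0,0,0,0,0.4],[0,0,1.0,0,0,0,0.4],[0,0,0.9,0,0,0,0.4],[0,0,0.4,0,0,0,0.4]],
  ],
)

```text
clock: 3.25
position: [0.4498, -0.4019, 0.0197]
tool_rot: [-3.14, 0.002, -0.062]
force: [0.5, -0.7, -0.8]
grip_width: 0.0599
finger_force: 0.0
```

Emit:
move_arm(
  plan=[
    [[0,0,0,0,0,0,0.4],[0,0,0,0,0,0,-0.5],[0,0,0,0,0,0,-0.5],[0,0,0,0,0,0,-0.5],[0,0,0,0,0,0,-0.5],[0,0,0,0,0,0,-0.5],[0,0,-0.5,0,0,0,-0.5],[0,0,-1,0,0,0,-0.5],[0,0,-1,0,0,0,-0.5],[0,0,-1,0,0,0,-0.5]],
  ],
  grip_force=30,
)

```text
clock: 4.25
position: [0.4512, -0.4022, 0.0936]
tool_rot: [3.141, -0.0, -0.062]
force: [0.4, -0.4, 0.5]
grip_width: 0.0215
finger_force: 0.0
```

```bash
python3 -c "
from h import *
st()
t=load('top0');s=load('scene0')"
```

```text
{'clock': 4.25, 'position': [0.4512, -0.4022, 0.0936], 'tool_rot': [3.1414, -0.0003, -0.062], 'force': [0.3575, -0.3747, 0.5197], 'grip_width': 0.0215, 'finger_force': 0.0, 'qpos': [0.6177, 0.6114, 0.0181, 1.7458, -0.0147, 0.7842, -0.9899]}
```

```bash
python3 -c "
from h import *
a,c=snap('wrist','w3');st()
b,d=snap('scene','s3')
a=cv2.resize(a[:,:,::-1],(512,384));b=b[180:380,40:240,::-1];b=cv2.resize(b,(384,384),interpolation=cv2.INTER_CUBIC)
m=np.hstack([a,b]);print(m.shape);cv2.imwrite('pics/m3.png',cv2.resize(m,(800,343)))"
```

```text
{'clock': 4.3, 'position': [0.4524, -0.4033, 0.0968], 'tool_rot': [3.1393, -0.0035, -0.0622], 'force': [1.4568, -1.311, 4.6584], 'grip_width': 0.0215, 'finger_force': 0.0, 'qpos': [0.6176, 0.6074, 0.0184, 1.7434, -0.0147, 0.7868, -0.9899]}
(384, 896, 3)
```

View pics/m3.png

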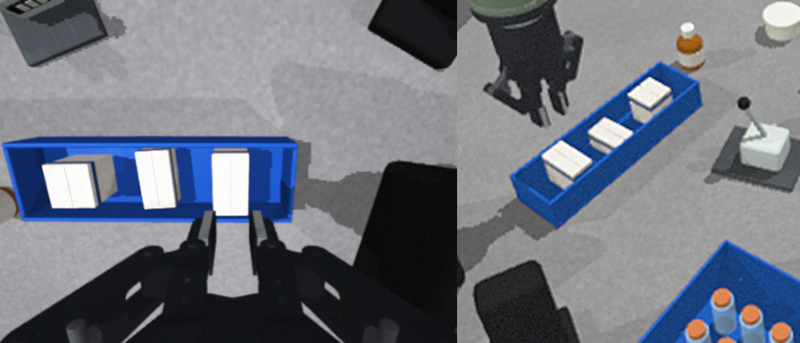

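The wrist picture shows the closed fingers standing behind the carton, with tips near (232,215) against the carton's top at (230,180). In the scene picture the fingertips are at (545,120). I'll compare these with where the reported TCP should appear.

```bash
python3 -c "
from h import *
np.set_printoptions(precision=4,suppress=True)
w=load('w3');s=load('s3');P=[[.4524,-.4033,.0968],[.4524,-.4033,.1158]]
print(proj(w,P),proj(s,P))
k=1.12;fw=(236*k,212*k);fs=((545-457)*k/1.92+40,122*k/1.92+180)
print(fw,fs,tri((w,fw),(s,fs)))
print(w['p'],s['p'])
for n in('w0','w1','w2','w3'): print(n,load(n)['p'])
f=grab_frame('wrist');print(f['tool_from_camera']);st()
"
```

```text
[[261.544  226.967 ]
 [261.7    238.6059]] [[ 98.964  259.6005]
 [ 97.1235 253.6788]]
(264.32000000000005, 237.44000000000003) (91.33333333333334, 251.16666666666669) (array([ 0.4533, -0.4089,  0.128 ]), [6.207180783752142, 6.207180783752216])
[ 0.5252 -0.4068  0.2715] [ 1.1283 -0.8263  0.8633]
w0 [ 0.3225 -0.5405  0.3734]
w1 [ 0.4003 -0.4627  0.3738]
w2 [ 0.494  -0.4063  0.3738]
w3 [ 0.5252 -0.4068  0.2715]
[[-0.0005 -0.9572 -0.2895  0.0742]
 [ 1.     -0.0005 -0.      0.    ]
 [-0.0001 -0.2895  0.9572 -0.1778]
 [ 0.      0.      0.      1.    ]]
{'clock': 4.4, 'position': [0.4518, -0.4027, 0.0938], 'tool_rot': [3.1402, -0.0022, -0.062], 'force': [-0.5563, 0.0836, -0.437], 'grip_width': 0.0212, 'finger_force': 0.0, 'qpos': [0.6177, 0.6111, 0.0181, 1.7458, -0.0147, 0.7823, -0.9899]}
```

```bash
python3 -c "
from h import *
np.set_printoptions(precision=4,suppress=True)
w=load('w3');k=1.12
q=np.array([at_z(w,(u*k,v*k),.055) for u,v in((213,152),(248,152),(248,215),(213,215))]);print(q,q.mean(0))
go(.453,-.4015,.022,-.06,8)"
```

```text
[[ 0.4858 -0.3868  0.055 ]
 [ 0.4838 -0.4186  0.055 ]
 [ 0.421  -0.4159  0.055 ]
 [ 0.4231 -0.3815  0.055 ]] [ 0.4534 -0.4007  0.055 ]
8 rows [0.01, -0.01, 0.45, 0.0, 0.0, 0.0]
```

Emit:
move_arm(
  plan=[
    [[0.05,-0.05,0,0,0,0,0.4],[0,0,0,0,0,0,0.4],[0,0,0,0,0,0,0.4],[0,0,0.2,0,0,0,0.4],[0,0,0.7,0,0,0,0.4],[0,0,0.7,0,0,0,0.4],[0,0,0.7,0,0,0,0.4],[0,0,0.7,0,0,0,0.4],[0,0,0.6,0,0,0,0.4],[0,0,0,0,0,0,-1]],
  ],
  grip_force=30,
)

```text
clock: 5.4
position: [0.4514, -0.4006, 0.018]
tool_rot: [-3.14, 0.002, -0.062]
force: [0.1, -0.3, 0.9]
grip_width: 0.0464
finger_force: 0.0
```

Emit:
move_arm(
  plan=[
    [[0,0,0,0,0,0,-1],[0,0,0,0,0,0,-1],[0,0,0,0,0,0,-1],[0,0,0,0,0,0,-1],[0,0,0,0,0,0,-1],[0,0,0,0,0,0,-1],[0,0,0,0,0,0,-1],[0,0,0,0,0,0,-1],[0,0,0,0,0,0,-1],[0,0,0,0,0,0,-1]],
  ],
)

```text
clock: 6.4
position: [0.4522, -0.4013, 0.0201]
tool_rot: [-3.142, 0.0, -0.062]
force: [0.7, 0.5, -0.2]
grip_width: -0.0
finger_force: 0.0
```

```bash
python3 -c "
from h import *
a,c=snap('wrist','w4')
b,d=snap('scene','s4');st()
a=cv2.resize(a[100:292,130:386,::-1],(533,400),interpolation=cv2.INTER_CUBIC);b=b[200:300,50:150,::-1];b=cv2.resize(b,(400,400),interpolation=cv2.INTER_CUBIC)
m=np.hstack([a,b]);print(m.shape);cv2.imwrite('pics/m4.png',cv2.resize(m,(800,343)))
P=[[.4522,-.4013,.0201],[.4522,-.4013,.055]];print(proj(c,P),proj(d,P))"
```

```text
{'clock': 6.5, 'position': [0.4522, -0.4012, 0.0201], 'tool_rot': [-3.1415, 0.0001, -0.062], 'force': [0.8057, 1.3622, 1.0808], 'grip_width': 0.0002, 'finger_force': 0.0, 'qpos': [0.6195, 0.7185, 0.0121, 1.7784, -0.0132, 0.6449, -0.9936]}
(400, 933, 3)
[[260.18211096 226.94624987]
 [260.19088292 249.92603848]] [[106.55383789 281.59258837]
 [103.45283591 271.56491271]]
```

View pics/m4.png

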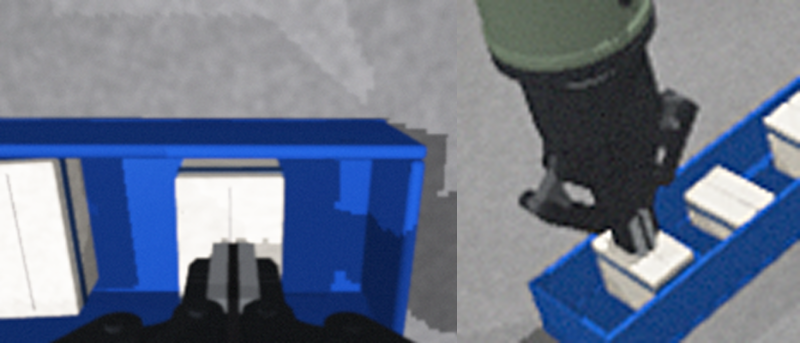

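The fingers are shut just above the carton: tips at (645,250) in the scene half and (234,242) in the wrist half. So the real tips sit higher than the reported TCP, and I'll measure by how much.

```bash
python3 -c "
from h import *
np.set_printoptions(precision=4,suppress=True)
w=load('w4');s=load('s4')
for z in(.02,.03,.04,.05,.06):
  print(z,proj(w,[[.4632,-.4018,z],[.4522,-.4013,z]]).round(1).tolist(),proj(s,[[.4632,-.4018,z],[.4522,-.4013,z]]).round(1).tolist())
print('seen',(130+234*1.166/2.083,100+242*1.166/2.083),((645-457)*1.166/4+50,200+250*1.166/4))
for n in('s3','s4'):
  d=cv2.absdiff(cv2.imread('pics/scene0.png'),cv2.imread('pics/%s.png'%n)).max(axis=2)
# carton scene corners check
print(proj(s,boxpts(.453,-.4007,.005,-.06,.062,.034,.05)).round(1).tolist())
"
```

```text
0.02 [[259.9, 212.3], [260.2, 226.9]] [[109.8, 283.7], [106.6, 281.6]]
0.03 [[259.9, 217.4], [260.2, 232.6]] [[108.9, 280.8], [105.7, 278.8]]
0.04 [[259.9, 223.0], [260.2, 239.0]] [[108.1, 278.0], [104.8, 275.9]]
0.05 [[259.9, 229.3], [260.2, 246.1]] [[107.2, 275.1], [103.9, 273.0]]
0.06 [[259.9, 236.3], [260.2, 254.0]] [[106.3, 272.1], [103.0, 270.1]]
seen (260.98607777244354, 235.46423427748437) (104.80199999999999, 272.875)
[[93.9, 284.5], [111.6, 296.5], [122.8, 287.1], [105.1, 275.5], [89.1, 270.3], [107.2, 282.3], [118.8, 272.8], [100.7, 261.3]]
```

Both views put the tips at z ≈ 0.058, about 38 mm above the reported TCP. I'll carry that offset through from here on and retry the grasp deeper.

Emit:
move_arm(
  plan=[
    [[0.05,-0.02,-0.5,0,0,0,-1],[0,0,0,0,0,0,0.4],[0,0,0,0,0,0,0.4],[0,0,0,0,0,0,0.4],[0,0,0.3,0,0,0,0.4],[0,0,0.5,0,0,0,0.4],[0,0,0.5,0,0,0,0.4],[0,0,0.5,0,0,0,0.4],[0,0,0.4,0,0,0,0.4],[0,0,0.1,0,0,0,0.4]],
  ],
  grip_force=30,
)

```text
clock: 7.5
position: [0.4527, -0.4005, -0.0173]
tool_rot: [-3.141, 0.001, -0.062]
force: [0.5, 0.9, -0.0]
grip_width: 0.06
finger_force: 0.0
```

Emit:
move_arm(
  plan=[
    [[0,0,0,0,0,0,0.4],[0,0,0,0,0,0,-1],[0,0,0,0,0,0,-1],[0,0,0,0,0,0,-1],[0,0,0,0,0,0,-1],[0,0,0,0,0,0,-1],[0,0,0,0,0,0,-1],[0,0,0,0,0,0,-1],[0,0,0,0,0,0,-1],[0,0,0,0,0,0,-1]],
  ],
)

```text
clock: 8.5
position: [0.4535, -0.4012, -0.0154]
tool_rot: [3.141, -0.001, -0.062]
force: [-0.7, 0.8, 6.6]
grip_width: 0.0336
finger_force: 30.8
```

```bash
python3 -c "
from h import *
t=cv2.imread('pics/top0.png');s=cv2.imread('pics/scene0.png')
z=lambda i:cv2.resize(i,(400,300),interpolation=cv2.INTER_CUBIC)
m=np.vstack([np.hstack([z(t[205:265,110:190]),z(s[112:157,250:310])]),np.hstack([z(t[155:200,210:270]),z(s[150:210,255:335])])])
cv2.imwrite('pics/m5.png',m)"
```

```text
(no output)
```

View pics/m5.png

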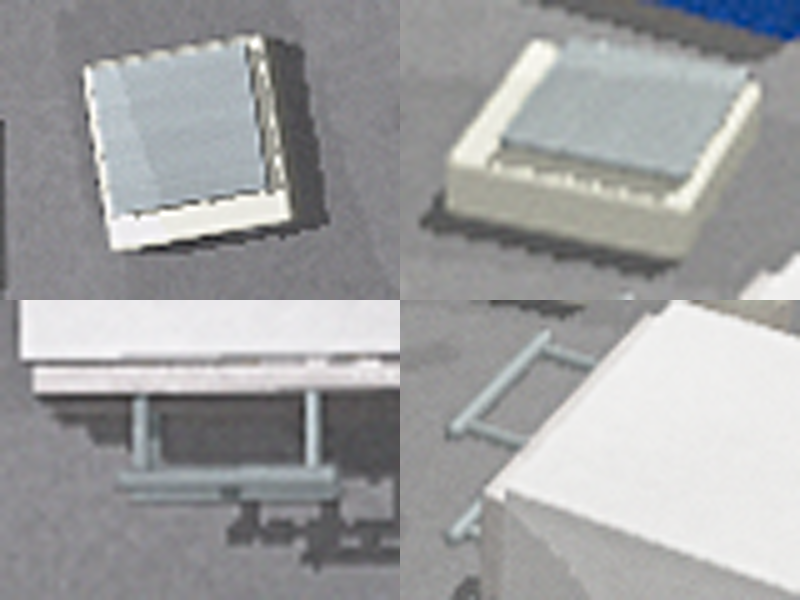

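Emit:
move_arm(
  plan=[
    [[0,0,-0.3,0,0,0,-1],[0,0,-0.8,0,0,0,-1],[0,0,-1,0,0,0,-1],[0,0,-1,0,0,0,-1],[0,0,-1,0,0,0,-1],[0,0,-1,0,0,0,-1],[0,0,-1,0,0,0,-1],[0,0,-1,0,0,0,-1],[0,0,-0.7,0,0,0,-1],[0,0,-0.2,0,0,0,-1]],
  ],
)

```text
clock: 9.5
position: [0.4538, -0.4014, 0.1463]
tool_rot: [3.14, -0.002, -0.062]
force: [0.1, 1.0, -0.2]
grip_width: 0.0337
finger_force: 29.9
```

Pan corners and the upper handle's bar ends can be read in both crops: handle ends at (122,475)/(335,473) in the top crop and (548,335)/(455,432) in the scene crop.

```bash
python3 -c "
from h import *
np.set_printoptions(precision=4,suppress=True)
t=load('top0');s=load('scene0')
T=[(90,66),(246,40),(270,190),(112,216)];S=[(345,72),(284,178),(103,142),(165,40)]
P=np.array([tri((t,(110+a/5,205+b/5)),(s,(250+c/20*3,112+d/20*3)))[0] for (a,b),(c,d) in zip(T,S)]);print(P,P.mean(0))
for (a,b),(c,d) in zip([(122,175),(335,173)],[(148,35),(55,132)]): print(tri((t,(210+a*.15,155+b*.15)),(s,(255+c/5,150+d/5))))
e=P[0]+P[1]-P[2]-P[3];f=P[0]+P[3]-P[1]-P[2];print(np.arctan2(e[1],e[0]),np.arctan2(-f[0],f[1]))
q=go(.50,-.25,.19,0.0,8);q=go(.50,.22,.19,.12,24,q);q=go(.484,.381,.10,.16,9,q)
"
```

```text
[[0.5272 0.4467 0.0451]
 [0.5467 0.3399 0.0444]
 [0.4484 0.325  0.0412]
 [0.4269 0.4321 0.0412]] [0.4873 0.3859 0.043 ]
(array([0.6446, 0.0982, 0.1484]), [2.131450727532127, 2.1314507275322105])
(array([ 0.6454, -0.0015,  0.147 ]), [1.994238140183306, 1.9942381401833023])
0.1473960181772023 0.18926660280161206
8 rows [0.26, -0.96, -0.27, 0.0, 0.0, -0.07]
24 rows [0.06, -0.98, 0.0, 0.0, 0.0, -0.05]
9 rows [0.03, -0.9, 0.5, 0.0, 0.0, -0.04]
```

Emit:
move_arm(
  plan=[
    [[0.26,-0.96,-0.27,0,0,-0.07,-1],[0.26,-0.96,-0.27,0,0,-0.07,-1],[0.26,-0.96,-0.27,0,0,-0.07,-1],[0.26,-0.96,-0.27,0,0,-0.07,-1],[0.26,-0.96,-0.27,0,0,-0.07,-1],[0.26,-0.96,-0.27,0,0,-0.07,-1],[0.26,-0.96,-0.27,0,0,-0.07,-1],[0.26,-0.96,-0.27,0,0,-0.07,-1],[0.06,-0.98,0,0,0,-0.05,-1],[0.06,-0.98,0,0,0,-0.05,-1]],
  ],
)

```text
clock: 10.5
position: [0.5026, -0.2081, 0.1869]
tool_rot: [-3.141, 0.001, 0.008]
force: [-0.1, 0.7, -1.2]
grip_width: 0.0335
finger_force: 30.0
```

Emit:
move_arm(
  plan=[
    [[0.06,-0.98,0,0,0,-0.05,-1],[0.06,-0.98,0,0,0,-0.05,-1],[0.06,-0.98,0,0,0,-0.05,-1],[0.06,-0.98,0,0,0,-0.05,-1],[0.06,-0.98,0,0,0,-0.05,-1],[0.06,-0.98,0,0,0,-0.05,-1],[0.06,-0.98,0,0,0,-0.05,-1],[0.06,-0.98,0,0,0,-0.05,-1],[0.06,-0.98,0,0,0,-0.05,-1],[0.06,-0.98,0,0,0,-0.05,-1]],
  ],
)

```text
clock: 11.5
position: [0.5081, -0.0121, 0.1868]
tool_rot: [-3.141, 0.001, 0.06]
force: [0.7, 0.5, 0.2]
grip_width: 0.0336
finger_force: 30.0
```

Emit:
move_arm(
  plan=[
    [[0.06,-0.98,0,0,0,-0.05,-1],[0.06,-0.98,0,0,0,-0.05,-1],[0.06,-0.98,0,0,0,-0.05,-1],[0.06,-0.98,0,0,0,-0.05,-1],[0.06,-0.98,0,0,0,-0.05,-1],[0.06,-0.98,0,0,0,-0.05,-1],[0.06,-0.98,0,0,0,-0.05,-1],[0.06,-0.98,0,0,0,-0.05,-1],[0.06,-0.98,0,0,0,-0.05,-1],[0.06,-0.98,0,0,0,-0.05,-1]],
  ],
)

```text
clock: 12.5
position: [0.5036, 0.184, 0.1868]
tool_rot: [3.141, 0.001, 0.113]
force: [-0.4, -0.9, -1.1]
grip_width: 0.0334
finger_force: 30.0
```

```bash
python3 -c "
from h import *
st();q=go(.486,.383,.10,.165,10)"
```

```text
{'clock': 12.5, 'position': [0.5036, 0.184, 0.1868], 'tool_rot': [3.1414, 0.0011, 0.1128], 'force': [-0.3939, -0.897, -1.1333], 'grip_width': 0.0334, 'finger_force': 29.9559, 'qpos': [-0.3302, 0.3961, -0.1717, 1.8377, 0.0829, 0.9157, -1.9975]}
10 rows [0.05, -1.0, 0.43, 0.0, 0.0, -0.05]
```

Emit:
move_arm(
  plan=[
    [[0.05,-1,0.3,0,0,-0.05,-1],[0.05,-1,0.4,0,0,-0.05,-1],[0.05,-1,0.5,0,0,-0.05,-1],[0.05,-1,0.5,0,0,-0.05,-1],[0.05,-1,0.5,0,0,-0.05,-1],[0.05,-1,0.5,0,0,-0.05,-1],[0.05,-1,0.5,0,0,-0.05,-1],[0.05,-1,0.5,0,0,-0.05,-1],[0.05,-1,0.4,0,0,-0.05,-1],[0.05,-0.9,0.2,0,0,-0.05,-1]],
  ],
)

```text
clock: 13.5
position: [0.4867, 0.3816, 0.1003]
tool_rot: [3.141, 0.001, 0.165]
force: [0.5, 0.0, -1.0]
grip_width: 0.0337
finger_force: 30.0
```

```bash
python3 -c "
from h import *
a,c=snap('wrist','w6');st();b,d=snap('scene','s6')
z=lambda i,k:cv2.resize(i[:,:,::-1],None,fx=k,fy=k,interpolation=cv2.INTER_CUBIC)
A=cv2.resize(a[:,:,::-1],(533,400),interpolation=cv2.INTER_CUBIC);B=cv2.resize(b[90:170,240:320,::-1],(267,267),interpolation=cv2.INTER_CUBIC);B=cv2.copyMakeBorder(B,0,133,0,0,0)
cv2.imwrite('pics/m6.png',np.hstack([A,B]))
go(.486,.383,.03,.165,10)"
```

```text
{'clock': 13.55, 'position': [0.4857, 0.3848, 0.1001], 'tool_rot': [-3.1403, 0.0015, 0.168], 'force': [-2.9256, 1.7009, -2.0832], 'grip_width': 0.0334, 'finger_force': 30.0113, 'qpos': [-0.6379, 0.6279, -0.1871, 1.6903, 0.1451, 0.8373, -2.2902]}
10 rows [0.0, 0.0, 0.35, 0.0, 0.0, 0.0]
```

View pics/m6.png

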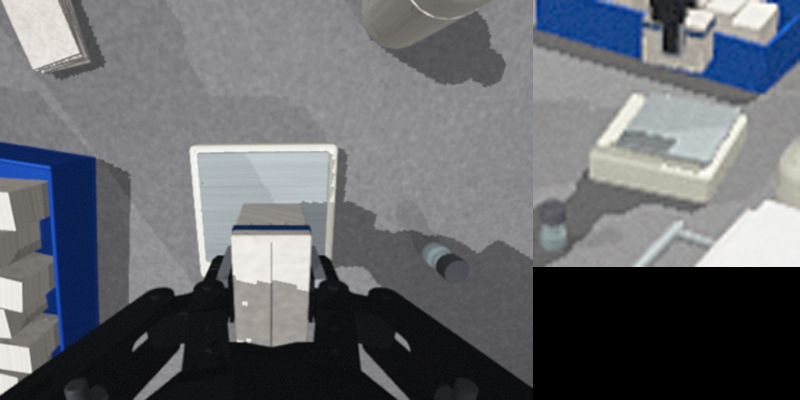

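```bash
python3 -c "
from h import *
np.set_printoptions(precision=4,suppress=True)
c=load('w6');k=1.041
a=at_z(c,(199/k,152/k),.046);b=at_z(c,(333/k,152/k),.046);print(a,b,(a+b)/2, 'ctr',(a+b)/2-[.05*np.cos(.165),.05*np.sin(.165),0])
for z in(.10,.11,.12,.13): print(z,(proj(c,boxpts(.4867,.3816,z,.165,.062,.034,.05))*k).round(0)[[1,2,5,6]].tolist())
"
```

```text
[0.5278 0.4478 0.046 ] [0.5458 0.3398 0.046 ] [0.5368 0.3938 0.046 ] ctr [0.4875 0.3856 0.046 ]
0.1 [[297.0, 192.0], [245.0, 192.0], [306.0, 217.0], [235.0, 217.0]]
0.11 [[298.0, 196.0], [243.0, 196.0], [309.0, 224.0], [233.0, 224.0]]
0.12 [[300.0, 200.0], [242.0, 200.0], [312.0, 232.0], [230.0, 232.0]]
0.13 [[302.0, 205.0], [240.0, 205.0], [316.0, 242.0], [226.0, 242.0]]
```

Emit:
move_arm(
  plan=[
    [[0.05,0,0.3,0,0,0,-1],[0,0,0.5,0,0,0,-1],[0,0,0.6,0,0,0,-1],[0,0,0.6,0,0,0,-1],[0,0,0.6,0,0,0,-1],[0,0,0.5,0,0,0,-1],[0,0,0.2,0,0,0,-1],[0,0,0.1,0,0,0,-1],[0,0,0.1,0,0,0,-1],[0,0,0,0,0,0,-1]],
  ],
)

```text
clock: 14.6
position: [0.4888, 0.3806, 0.0315]
tool_rot: [-3.141, -0.0, 0.164]
force: [-0.4, -0.1, -0.1]
grip_width: 0.0337
finger_force: 30.0
```

Emit:
move_arm(
  plan=[
    [[-0.05,-0.1,0.05,0,0,0,-1],[0,-0.1,0.05,0,0,0,-1],[0,0,0.05,0,0,0,-1],[0,0,0.05,0,0,0,-1],[0,0,0,0,0,0,-1],[0,0,0.05,0,0,0,-1],[0,0,0,0,0,0,-1],[0,0,0,0,0,0,-1],[0,0,0,0,0,0,-1],[0,0,0,0,0,0,-1]],
  ],
)

```text
clock: 15.6
position: [0.4871, 0.3843, 0.0264]
tool_rot: [-3.142, -0.0, 0.164]
force: [0.1, -0.5, -0.2]
grip_width: 0.0336
finger_force: 30.0
```

Emit:
move_arm(
  plan=[
    [[0,0,0.04,0,0,0,-1],[0,0,0,0,0,0,-1],[0,0,0.03,0,0,0,-1],[0,0,0,0,0,0,-1],[0,0,0.03,0,0,0,-1],[0,0,0,0,0,0,-1],[0,0,0,0,0,0,-1],[0,0,0,0,0,0,-1],[0,0,0,0,0,0,-1],[0,0,0,0,0,0,-1]],
  ],
)

```text
clock: 16.6
position: [0.4871, 0.3844, 0.0256]
tool_rot: [-3.141, -0.001, 0.164]
force: [-6.5, -5.9, 23.2]
grip_width: 0.0338
finger_force: 33.0
```

Emit:
move_arm(
  plan=[
    [[0,0,-0.07,0,0,0,-1],[0,0,0,0,0,0,-1],[0,0,0,0,0,0,0.4],[0,0,0,0,0,0,0.4],[0,0,0,0,0,0,0.4],[0,0,0,0,0,0,0.4],[0,0,-0.3,0,0,0,0.4],[0,0,-1,0,0,0,0.4],[0,0,-1,0,0,0,0.4],[0,0,-1,0,0,0,0.4]],
  ],
)

```text
clock: 17.6
position: [0.487, 0.3843, 0.0928]
tool_rot: [-3.142, -0.0, 0.164]
force: [-0.2, 0.2, -0.4]
grip_width: 0.0599
finger_force: 0.0
```

```bash
python3 -c "
from h import *
st();snap('top','t7')
q=go(.51,.20,.17,1.0,10);q=go(.643,.048,.16,1.571,10,q)"
```

```text
{'clock': 17.6, 'position': [0.487, 0.3843, 0.0928], 'tool_rot': [-3.1415, -0.0, 0.1643], 'force': [-0.1696, 0.2031, -0.4082], 'grip_width': 0.0599, 'finger_force': 0.0, 'qpos': [-0.6398, 0.6378, -0.1831, 1.6938, 0.1483, 0.8235, -2.2951]}
10 rows [-0.39, 0.88, -0.37, 0.0, 0.0, -0.8]
10 rows [-0.52, 0.88, 0.05, 0.0, 0.0, -0.55]
```

Emit:
move_arm(
  plan=[
    [[-0.39,0.88,-0.37,0,0,-0.8,0],[-0.39,0.88,-0.37,0,0,-0.8,0],[-0.39,0.88,-0.37,0,0,-0.8,0],[-0.39,0.88,-0.37,0,0,-0.8,0],[-0.39,0.88,-0.37,0,0,-0.8,0],[-0.39,0.88,-0.37,0,0,-0.8,0],[-0.39,0.88,-0.37,0,0,-0.8,0],[-0.39,0.88,-0.37,0,0,-0.8,0],[-0.39,0.88,-0.37,0,0,-0.8,0],[-0.39,0.88,-0.37,0,0,-0.8,0]],
  ],
)

```text
clock: 18.65
position: [0.5104, 0.1979, 0.1664]
tool_rot: [3.141, -0.0, 1.005]
force: [0.2, 0.3, -0.3]
grip_width: 0.0423
finger_force: 0.0
```

Emit:
move_arm(
  plan=[
    [[-0.52,0.88,0.05,0,0,-0.55,-0.3],[-0.52,0.88,0.05,0,0,-0.55,-0.3],[-0.52,0.88,0.05,0,0,-0.55,-0.3],[-0.52,0.88,0.05,0,0,-0.55,-0.3],[-0.52,0.88,0.05,0,0,-0.55,-0.3],[-0.52,0.88,0.05,0,0,-0.55,-0.3],[-0.52,0.88,0.05,0,0,-0.55,-0.3],[-0.52,0.88,0.05,0,0,-0.55,-0.3],[-0.52,0.88,0.05,0,0,-0.55,-0.3],[-0.52,0.88,0.05,0,0,-0.55,-0.3]],
  ],
)

```text
clock: 19.65
position: [0.6449, 0.0472, 0.156]
tool_rot: [3.141, 0.0, 1.58]
force: [0.4, 1.9, 0.5]
grip_width: 0.0302
finger_force: 0.0
```

```bash
python3 -c "
from h import *
a,c=snap('wrist','w8');st()
cv2.imwrite('pics/w8b.png',cv2.resize(a[:,:,::-1],(800,600),interpolation=cv2.INTER_CUBIC))
k=1.5625
print((proj(c,[[.645,.0982,.1465],[.645,-.0015,.1465],[.645,.048,.1465],[.693,.05,.164]])*k).round())"
```

```text
{'clock': 19.7, 'position': [0.647, 0.0447, 0.1556], 'tool_rot': [3.1406, 0.0011, 1.5814], 'force': [-1.4196, -3.6996, -2.14], 'grip_width': 0.0301, 'finger_force': 0.0, 'qpos': [0.1566, 0.6404, -0.4955, 1.555, 0.339, 1.0318, -0.4207]}
[[407. 238.]
 [405. 435.]
 [406. 344.]
 [516. 356.]]
```

View pics/w8b.png

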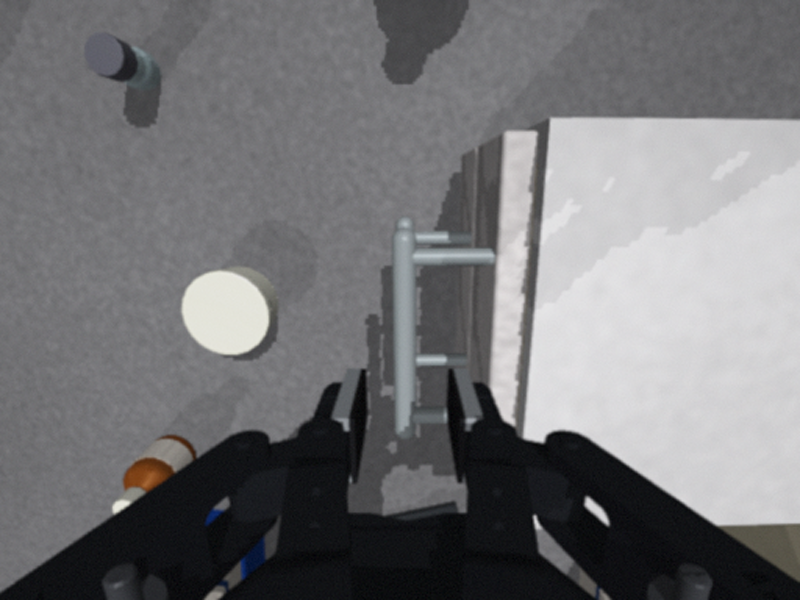

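The bar runs from (404,235) to (404,430), about 2 mm to the robot side of the fingers' middle (407). Its position agrees with the triangulation.

Emit:
move_arm(
  plan=[
    [[0,-0.1,0.3,0,0,0,-0.3],[0,0,0.6,0,0,0,-0.3],[0,0,0.6,0,0,0,-0.3],[0,0,0.6,0,0,0,-0.3],[0,0,0.6,0,0,0,-0.3],[0,0,0.4,0,0,0,-0.3],[0,0,0.1,0,0,0,-0.3],[0,0,0,0,0,0,-1],[0,0,0,0,0,0,-1],[0,0,0,0,0,0,-1]],
  ],
  grip_force=30,
)

```text
clock: 20.7
position: [0.6424, 0.0481, 0.0919]
tool_rot: [3.141, -0.0, 1.578]
force: [1.6, 0.9, -5.6]
grip_width: 0.0098
finger_force: 29.2
```

```bash
python3 -c "
from h import *
st()"
```

```text
{'clock': 20.7, 'position': [0.6424, 0.0481, 0.0919], 'tool_rot': [3.1412, -0.0002, 1.5779], 'force': [1.6412, 0.8703, -5.6447], 'grip_width': 0.0098, 'finger_force': 29.2283, 'qpos': [0.1374, 0.706, -0.4708, 1.6156, 0.3812, 0.9121, -0.4654]}
```

Emit:
move_arm(
  plan=[
    [[0,-0.4,0,0,0,0,-1],[0,-0.8,0,0,0,0,-1],[0,-1,0,0,0,0,-1],[0,-1,0,0,0,0,-1],[0,-1,0,0,0,0,-1],[0,-1,0,0,0,0,-1],[0,-1,0,0,0,0,-1],[0,-1,0,0,0,0,-1],[0,-0.6,0,0,0,0,-1],[0,-0.2,0,0,0,0,-1]],
  ],
)

```text
clock: 21.7
position: [0.4808, 0.0458, 0.0919]
tool_rot: [-3.141, 0.002, 1.578]
force: [1.9, -6.1, -7.9]
grip_width: 0.0099
finger_force: 29.4
```

Emit:
move_arm(
  plan=[
    [[0,-0.15,0,0,0,0,-1],[0,-0.15,0,0,0,0,-1],[0,-0.1,0,0,0,0,-1],[0,-0.05,0,0,0,0,-1],[0,0,0,0,0,0,-1],[0,0,0,0,0,0,-1],[0,0,0,0,0,0,-1],[0,0,0,0,0,0,-1],[0,0,0,0,0,0,-1],[0,0,0,0,0,0,-1]],
  ],
)

```text
clock: 22.7
position: [0.4778, 0.046, 0.0923]
tool_rot: [3.133, -0.001, 1.576]
force: [35.9, -8.4, -33.6]
grip_width: 0.0101
finger_force: 29.2
```

Emit:
move_arm(
  plan=[
    [[0,0.12,0,0,0,0,-1],[0,0,0,0,0,0,-0.3],[0,0,0,0,0,0,-0.3],[0,0,0,0,0,0,-0.3],[0,0,0,0,0,0,-0.3],[0,0,-0.5,0,0,0,-0.3],[0,0,-1,0,0,0,-0.3],[0,0,-1,0,0,0,-0.3],[0,0,-1,0,0,0,-0.3],[0,0,-1,0,0,0,-0.3]],
  ],
)

```text
clock: 23.7
position: [0.4755, 0.0471, 0.1833]
tool_rot: [3.141, -0.0, 1.578]
force: [0.4, -0.2, -0.1]
grip_width: 0.0297
finger_force: 0.0
```

```bash
python3 -c "
from h import *
a,c=snap('wrist','w9');b,d=snap('top','t9');e,f=snap('scene','s9');st()
z=lambda i,w,h:cv2.resize(i[:,:,::-1],(w,h),interpolation=cv2.INTER_CUBIC)
m=np.vstack([np.hstack([z(a,400,300),z(b[120:195,200:300],400,300)]),np.hstack([z(e[110:206,220:348],400,300),z(b[205:265,110:190],400,300)])])
cv2.imwrite('pics/m9.png',m)"
```

```text
{'clock': 23.85, 'position': [0.4762, 0.047, 0.1832], 'tool_rot': [3.1392, 0.0, 1.5779], 'force': [0.0748, -0.2115, 0.4596], 'grip_width': 0.0301, 'finger_force': 0.0, 'qpos': [0.2386, 0.35, -0.5754, 1.9687, 0.2438, 0.8882, -0.4568]}
```

View pics/m9.png

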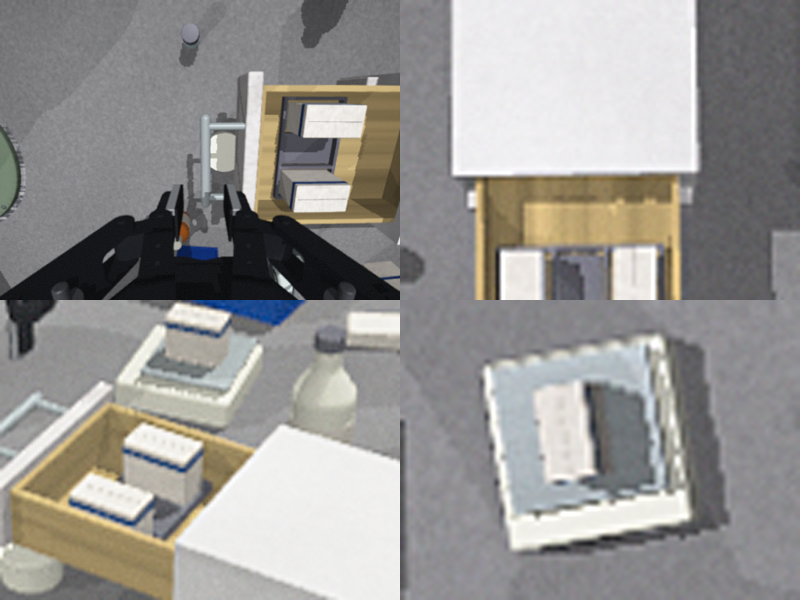

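The drawer is out and its middle place is free. The filed cartons are at (333,120) and (320,197) in the wrist quarter. The carton stands in the middle of the pan (lower right).

```bash
python3 -c "
from h import *
np.set_printoptions(precision=4,suppress=True)
w=load('w9');t=load('t9');k=.78125
for L in ([(302,103),(365,106),(363,138),(302,136)],[(291,183),(349,179),(347,212),(291,213)]):
  q=np.array([at_z(w,(u/k,v/k),.146) for u,v in L]);print(q[:,:2].tolist(),q.mean(0))
def blobs(n,roi,th):
  u0,v0,u1,v1=roi;g=cv2.imread('pics/%s.png'%n).min(axis=2)[v0:v1,u0:u1]
  K,l,s,c=cv2.connectedComponentsWithStats((g>th).astype(np.uint8))
  return [(s[i].tolist()[:5],(c[i]+[u0,v0]).round(2)) for i in range(1,K) if s[i][4]>60]
W=blobs('w9',(360,110,480,290),195);T=blobs('t9',(215,178,275,230),185);print(W);print(T)
B=blobs('t9',(130,215,165,245),195);print('bal',B,[at_z(t,b[1],.096) for b in B])
"
```

```text
[[0.5741649639924686, 0.11154952763434854], [0.6392907450222406, 0.10953514785915588], [0.6446237483709205, 0.07653291742909879], [0.5788637711337261, 0.07804855887635256]] [0.6092 0.0939 0.146 ]
[[0.5741502451231508, 0.02463230532764113], [0.6393122591640343, 0.029669409515092948], [0.6460463474626246, -0.012465622532949638], [0.5792291182864231, -0.013651762754221308]] [0.6097 0.007  0.146 ]
[([29, 24, 80, 42, 3050], array([427.58, 154.72])), ([16, 127, 72, 34, 2185], array([411.24, 253.66]))]
[([10, 5, 11, 19, 205], array([229.9 , 192.01])), ([38, 4, 11, 20, 213], array([258.16, 191.35])), ([43, 39, 16, 5, 76], array([265.88, 218.93]))]
bal [([7, 6, 12, 21, 178], array([142.08, 230.88]))] [array([0.4863, 0.3829, 0.096 ])]
```

```bash
python3 -c "
from h import *
np.set_printoptions(precision=4,suppress=True)
w=load('w9');t=load('t9')
for u in((229.9,192.01),(258.16,191.35)): print([at_z(t,u,z)[:2] for z in(.146,.15)])
print(tri((t,(258.16,191.35)),(w,(411.24,253.66))))
for n,y in(('b',.094),('a',.006)):
  for x in(.609,.613,.617): print(n,x,(proj(w,boxpts(x,y,.092,0,.062,.034,.054))*.78125).round()[4:].tolist())
go(.487,.384,.11,1.735,30)
q=go(.45,.22,.18,1.65,10);q=go(.487,.384,.10,1.735,10,q)
"
```

```text
[array([0.6093, 0.0921]), array([0.609 , 0.0918])]
[array([0.6113, 0.004 ]), array([0.611 , 0.0039])]
(array([0.612 , 0.0046, 0.1448]), [0.8411188319588645, 0.8411188319588313])
b 0.609 [[301.0, 137.0], [359.0, 138.0], [366.0, 105.0], [306.0, 104.0]]
b 0.613 [[305.0, 137.0], [363.0, 138.0], [370.0, 105.0], [310.0, 104.0]]
b 0.617 [[309.0, 137.0], [366.0, 138.0], [374.0, 105.0], [314.0, 104.0]]
a 0.609 [[290.0, 211.0], [342.0, 211.0], [348.0, 184.0], [294.0, 184.0]]
a 0.613 [[294.0, 211.0], [346.0, 211.0], [352.0, 184.0], [298.0, 184.0]]
a 0.617 [[297.0, 211.0], [349.0, 211.0], [355.0, 184.0], [301.0, 184.0]]
30 rows [0.56, 0.06, 0.12, 0.0, 0.0, -0.05]
10 rows [0.87, -0.1, 0.02, 0.0, 0.0, -0.07]
10 rows [0.79, 0.28, 0.4, 0.0, 0.0, -0.08]
```

Emit:
move_arm(
  plan=[
    [[0.87,-0.1,0,0,0,-0.07,1],[0.87,-0.1,0,0,0,-0.07,1],[0.87,-0.1,0,0,0,-0.07,1],[0.87,-0.1,0,0,0,-0.07,1],[0.87,-0.1,0,0,0,-0.07,1],[0.87,-0.1,0,0,0,-0.07,1],[0.87,-0.1,0,0,0,-0.07,1],[0.87,-0.1,0,0,0,-0.07,1],[0.87,-0.1,0,0,0,-0.07,1],[0.87,-0.1,0,0,0,-0.07,1]],
  ],
)

```text
clock: 24.85
position: [0.4481, 0.2205, 0.1812]
tool_rot: [-3.141, 0.0, 1.652]
force: [0.8, -0.6, 0.1]
grip_width: 0.0852
finger_force: 0.0
```

Emit:
move_arm(
  plan=[
    [[0.79,0.28,0.4,0,0,-0.08,1],[0.79,0.28,0.4,0,0,-0.08,1],[0.79,0.28,0.4,0,0,-0.08,1],[0.79,0.28,0.4,0,0,-0.08,1],[0.79,0.28,0.4,0,0,-0.08,1],[0.79,0.28,0.4,0,0,-0.08,1],[0.79,0.28,0.4,0,0,-0.08,1],[0.79,0.28,0.4,0,0,-0.08,1],[0.79,0.28,0.4,0,0,-0.08,1],[0.79,0.28,0.4,0,0,-0.08,1]],
  ],
)

```text
clock: 25.85
position: [0.4859, 0.3847, 0.101]
tool_rot: [-3.142, 0.0, 1.736]
force: [0.4, -0.9, 0.2]
grip_width: 0.0852
finger_force: 0.0
```

```bash
python3 -c "
from h import *
np.set_printoptions(precision=4,suppress=True)
a,c=snap('wrist','w10');st();go(.487,.384,.016,1.735,10)
g=a.min(axis=2)[100:384,180:340]
K,l,s,ce=cv2.connectedComponentsWithStats((g>195).astype(np.uint8))
print([(s[i].tolist(),(ce[i]+[180,100]).round(1)) for i in range(1,K) if s[i][4]>300])
print(proj(c,boxpts(.487,.384,.046,.164,.062,.034,.05))[4:].round(),proj(c,[.487,.384,.096]))
"
```

```text
{'clock': 25.9, 'position': [0.4852, 0.3871, 0.0999], 'tool_rot': [-3.1405, -0.0012, 1.738], 'force': [-3.5001, 0.3288, -2.2657], 'grip_width': 0.0853, 'finger_force': 0.0, 'qpos': [-0.3872, 0.6838, -0.5754, 1.6732, 0.4451, 0.9189, -0.9677]}
10 rows [-0.02, 0.01, 0.42, 0.0, 0.0, 0.0]
[([1, 26, 141, 129, 3683], array([218.9, 168.3])), ([38, 103, 85, 42, 3287], array([260.1, 223.1]))]
[[220. 246.]
 [302. 246.]
 [305. 202.]
 [218. 202.]] [[261.0612 224.6879]]
```

Emit:
move_arm(
  plan=[
    [[-0.12,0.05,0.3,0,0,0,1],[0,0,0.6,0,0,0,1],[0,0,0.7,0,0,0,1],[0,0,0.7,0,0,0,1],[0,0,0.7,0,0,0,1],[0,0,0.6,0,0,0,1],[0,0,0.4,0,0,0,1],[0,0,0.2,0,0,0,1],[0,0,0,0,0,0,1],[0,0,0,0,0,0,-1]],
  ],
  grip_force=30,
)

```text
clock: 26.9
position: [0.4872, 0.3814, 0.0181]
tool_rot: [3.141, -0.0, 1.735]
force: [-0.1, 1.2, -0.8]
grip_width: 0.0733
finger_force: 0.0
```

Emit:
move_arm(
  plan=[
    [[0,0,0,0,0,0,-1],[0,0,0,0,0,0,-1],[0,0,0,0,0,0,-1],[0,0,0,0,0,0,-1],[0,0,0,0,0,0,-1],[0,0,0,0,0,0,-1],[0,0,0,0,0,0,-1],[0,0,0,0,0,0,-1],[0,0,0,0,0,0,-1],[0,0,0,0,0,0,-1]],
  ],
)

```text
clock: 27.9
position: [0.4874, 0.3815, 0.0183]
tool_rot: [3.141, -0.0, 1.735]
force: [-1.3, -0.1, 5.5]
grip_width: 0.0614
finger_force: 33.4
```

```bash
python3 -c "
from h import *
st()
S=dict(position=[.487,.384,.18],tool_rot=[np.pi,0,1.735])
q=go(.46,.22,.20,1.65,10,S);q=go(.609,.049,.20,1.583,12,q)"
```

```text
{'clock': 27.9, 'position': [0.4874, 0.3815, 0.0183], 'tool_rot': [3.1407, -0.0005, 1.7349], 'force': [-1.2577, -0.0642, 5.4918], 'grip_width': 0.0614, 'finger_force': 33.3573, 'qpos': [-0.4167, 0.7863, -0.5169, 1.7194, 0.523, 0.7761, -1.0245]}
10 rows [-0.8, -0.24, -0.1, 0.0, 0.0, 0.08]
12 rows [-0.74, 0.59, 0.0, 0.0, 0.0, 0.05]
```

Emit:
move_arm(
  plan=[
    [[0,0,-0.2,0,0,0,-1],[0,0,-0.6,0,0,0,-1],[0,0,-1,0,0,0,-1],[0,0,-1,0,0,0,-1],[0,0,-1,0,0,0,-1],[0,0,-1,0,0,0,-1],[0,0,-1,0,0,0,-1],[0,0,-1,0,0,0,-1],[-0.8,-0.24,-1,0,0,0.08,-1],[-0.8,-0.24,-0.3,0,0,0.08,-1]],
  ],
)

```text
clock: 28.9
position: [0.4829, 0.3483, 0.1822]
tool_rot: [3.139, -0.001, 1.719]
force: [0.1, -0.8, -0.3]
grip_width: 0.0616
finger_force: 32.9
```

Emit:
move_arm(
  plan=[
    [[-0.8,-0.24,-0.1,0,0,0.08,-1],[-0.8,-0.24,-0.1,0,0,0.08,-1],[-0.8,-0.24,-0.1,0,0,0.08,-1],[-0.8,-0.24,-0.1,0,0,0.08,-1],[-0.8,-0.24,-0.1,0,0,0.08,-1],[-0.8,-0.24,-0.1,0,0,0.08,-1],[-0.8,-0.24,-0.1,0,0,0.08,-1],[-0.8,-0.24,-0.1,0,0,0.08,-1],[-0.74,0.59,0,0,0,0.05,-1],[-0.74,0.59,0,0,0,0.05,-1]],
  ],
)

```text
clock: 29.9
position: [0.4856, 0.1875, 0.1961]
tool_rot: [3.141, 0.0, 1.64]
force: [-0.1, 1.0, -0.5]
grip_width: 0.0618
finger_force: 32.9
```

```bash
python3 -c "
from h import *
st()
q=go(.609,.0465,.17,1.583,10)"
```

```text
{'clock': 29.9, 'position': [0.4856, 0.1875, 0.1961], 'tool_rot': [3.141, 0.0001, 1.6404], 'force': [-0.1278, 1.0117, -0.4866], 'grip_width': 0.0618, 'finger_force': 32.944, 'qpos': [-0.0124, 0.4104, -0.6161, 1.8507, 0.284, 0.9684, -0.6824]}
10 rows [-0.73, 0.59, 0.13, 0.0, 0.0, 0.05]
```

Emit:
move_arm(
  plan=[
    [[-0.73,0.59,0.05,0,0,0.05,-1],[-0.73,0.59,0.05,0,0,0.05,-1],[-0.73,0.59,0.1,0,0,0.05,-1],[-0.73,0.59,0.1,0,0,0.05,-1],[-0.73,0.59,0.15,0,0,0.05,-1],[-0.73,0.59,0.2,0,0,0.05,-1],[-0.73,0.59,0.2,0,0,0.05,-1],[-0.73,0.59,0.2,0,0,0.05,-1],[-0.7,0.59,0.2,0,0,0.05,-1],[-0.6,0.5,0.1,0,0,0.05,-1]],
  ],
)

```text
clock: 30.9
position: [0.6091, 0.0502, 0.1681]
tool_rot: [-3.141, 0.0, 1.588]
force: [0.0, 1.2, -0.1]
grip_width: 0.0619
finger_force: 33.0
```

```bash
python3 -c "
from h import *
snap('top','t11')
a,c=snap('wrist','w11');st()
cv2.imwrite('pics/w11b.png',cv2.resize(a[60:360,60:460,::-1],(800,600),interpolation=cv2.INTER_CUBIC))
"
```

```text
{'clock': 31.0, 'position': [0.6094, 0.0493, 0.168], 'tool_rot': [-3.1412, 0.0005, 1.5857], 'force': [-0.5661, -1.3932, -0.3626], 'grip_width': 0.0616, 'finger_force': 32.948, 'qpos': [0.1798, 0.5748, -0.5288, 1.6462, 0.33, 1.0112, -0.4413]}
```

View pics/w11b.png

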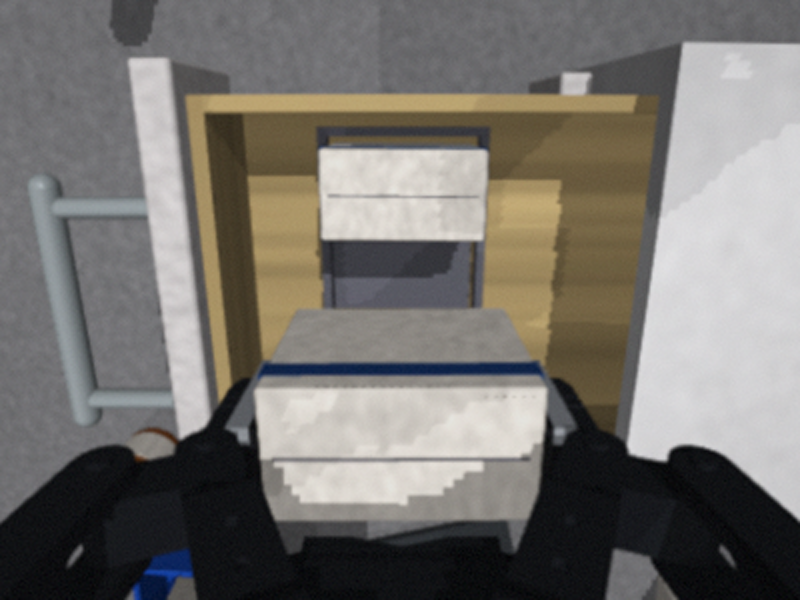

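Filed carton top corners are (319,149), (488,149), (486,241) and (321,241). The held carton's lower edge runs from (296,311) to (508,311), and the slot between the rails spans u = 335–471 at v ≈ 300.

```bash
python3 -c "
from h import *
np.set_printoptions(precision=4,suppress=True)
w=load('w11');A=lambda u,v,z:at_z(w,(60+u/2,60+v/2),z)[:2]
q=np.array([A(u,v,.146) for u,v in((319,149),(488,149),(486,241),(321,241))]);print(q,q.mean(0))
print('rail back',A(318,128,.102),A(490,128,.102),'slot',A(335,303,.096),A(471,303,.096),(A(335,303,.096)+A(471,303,.096))/2)
print('held bottom',[ (A(296,311,z),A(508,311,z)) for z in(.1957,)])
h=np.array([A(u,v,.2457) for u,v in((258,388),(545,388),(540,520),(268,520))]);print('held top',h,h.mean(0))
print('TCP used',w['p'])
g=cv2.imread('pics/t9.png').min(axis=2)
"
```

```text
[[0.5804 0.11  ]
 [0.6414 0.1108]
 [0.6427 0.0768]
 [0.5801 0.0759]] [0.6112 0.0934]
rail back [0.5738 0.1162] [0.6488 0.1173] slot [0.5788 0.0333] [0.6455 0.0342] [0.6122 0.0337]
held bottom [(array([0.5794, 0.0661]), array([0.6422, 0.067 ]))]
held top [[0.5808 0.0677]
 [0.6402 0.0685]
 [0.6423 0.0352]
 [0.5808 0.0344]] [0.611  0.0515]
TCP used [0.6094 0.1222 0.3455]
```

Emit:
move_arm(
  plan=[
    [[-0.07,0.02,0.2,0,0,0,-1],[0,0,0.5,0,0,0,-1],[0,0,0.6,0,0,0,-1],[0,0,0.6,0,0,0,-1],[0,0,0.6,0,0,0,-1],[0,0,0.6,0,0,0,-1],[0,0,0.5,0,0,0,-1],[0,0,0.4,0,0,0,-1],[0,0,0.3,0,0,0,-1],[0,0,0.1,0,0,0,-1]],
  ],
)

```text
clock: 32.0
position: [0.6085, 0.0502, 0.0801]
tool_rot: [-3.141, -0.0, 1.588]
force: [0.1, -0.9, -0.3]
grip_width: 0.0618
finger_force: 32.9
```

```bash
python3 -c "
from h import *
st();a,c=snap('wrist','w12')
cv2.imwrite('pics/w12.png',a[:,:,::-1])"
```

```text
{'clock': 32.0, 'position': [0.6085, 0.0502, 0.0801], 'tool_rot': [-3.1411, -0.0, 1.5885], 'force': [0.1226, -0.8881, -0.316], 'grip_width': 0.0618, 'finger_force': 32.9452, 'qpos': [0.1488, 0.6786, -0.4864, 1.7164, 0.4019, 0.8478, -0.4984]}
```

Emit:
move_arm(
  plan=[
    [[-0.08,0.05,0.05,0,0,0,-1],[0,0,0.05,0,0,0,-1],[0,0,0,0,0,0,-1],[0,0,0,0,0,0,-1],[0,0,0,0,0,0,-1],[0,0,0,0,0,0,-1],[0,0,0,0,0,0,-1],[0,0,0,0,0,0,-1],[0,0,0,0,0,0,-1],[0,0,0,0,0,0,-1]],
  ],
)

```text
clock: 33.05
position: [0.6097, 0.0486, 0.0787]
tool_rot: [3.142, -0.0, 1.588]
force: [-0.5, -0.1, -0.3]
grip_width: 0.0616
finger_force: 32.9
```

```bash
python3 -c "
from h import *
np.set_printoptions(precision=4,suppress=True)
st();a,c=snap('wrist','w13');snap('top','t13');snap('scene','s13')
cv2.imwrite('pics/w13.png',a[:,:,::-1])
# edges: intensity profile along image columns for held & filed_b tops
g=a.min(axis=2).astype(int)
K,l,s,ce=cv2.connectedComponentsWithStats((g>150).astype(np.uint8))
print([(s[i].tolist(),ce[i].round(1)) for i in range(1,K) if s[i][4]>300])
o=observe();x,y=o['position'][:2]
for n,B in(('b',boxpts(.6112,.0934,.092,.013,.062,.034,.054)),('held',boxpts(x+.0016,y+.0017,o['position'][2]+.0277,.015,.062,.034,.05)),('slot',boxpts(.6118,.0494,.092,.013,.068,.04,.01))): print(n,proj(c,B).round(1).tolist())
"
```

```text
{'clock': 33.05, 'position': [0.6097, 0.0486, 0.0787], 'tool_rot': [3.1416, -0.0, 1.5884], 'force': [-0.5324, -0.0887, -0.2538], 'grip_width': 0.0616, 'finger_force': 32.946, 'qpos': [0.1506, 0.6816, -0.4854, 1.7148, 0.4034, 0.8461, -0.4963]}
[([0, 65, 92, 249, 8481], array([ 49.2, 180.1])), ([190, 148, 149, 78, 10908], array([263.4, 186.1])), ([468, 173, 44, 192, 4281], array([496.8, 287.8])), ([187, 252, 147, 67, 7245], array([255.7, 279.1]))]
b [[214.3, 193.6], [312.0, 194.0], [315.3, 139.3], [211.7, 138.9], [194.5, 226.6], [334.4, 227.0], [341.4, 149.6], [189.0, 149.0]]
held [[213.0, 265.6], [311.3, 265.8], [314.7, 215.2], [210.2, 215.0], [194.9, 323.2], [331.2, 323.3], [337.9, 256.7], [189.1, 256.5]]
slot [[213.1, 259.6], [312.2, 259.9], [316.0, 204.5], [210.1, 204.1], [210.5, 267.3], [315.0, 267.7], [319.3, 209.6], [207.2, 209.2]]
```

Emit:
move_arm(
  plan=[
    [[-0.11,0.05,0,0,0,0,-1],[0,0,0,0,0,0,-1],[0,0,0.05,0,0,0,-1],[0,0,0.05,0,0,0,-1],[0,0,0.05,0,0,0,-1],[0,0,0.05,0,0,0,-1],[0,0,0.05,0,0,0,-1],[0,0,0,0,0,0,-1],[0,0,0,0,0,0,-1],[0,0,0,0,0,0,-1]],
  ],
)

```text
clock: 34.2
position: [0.6107, 0.0464, 0.0737]
tool_rot: [3.142, 0.0, 1.588]
force: [0.3, -0.5, -0.4]
grip_width: 0.0616
finger_force: 32.9
```

Emit:
move_arm(
  plan=[
    [[0,0,0.05,0,0,0,-1],[0,0,0.05,0,0,0,-1],[0,0,0.05,0,0,0,-1],[0,0,0,0,0,0,-1],[0,0,0,0,0,0,-1],[0,0,0.03,0,0,0,-1],[0,0,0,0,0,0,-1],[0,0,0,0,0,0,-1],[0,0,0,0,0,0,-1],[0,0,0,0,0,0,-1]],
  ],
)

```text
clock: 35.2
position: [0.6107, 0.0464, 0.0701]
tool_rot: [-3.142, -0.0, 1.588]
force: [1.1, -0.3, -0.8]
grip_width: 0.0618
finger_force: 32.9
```

Emit:
move_arm(
  plan=[
    [[0,0,0.04,0,0,0,-1],[0,0,0,0,0,0,-1],[0,0,0.04,0,0,0,-1],[0,0,0,0,0,0,-1],[0,0,0.02,0,0,0,-1],[0,0,0,0,0,0,-1],[0,0,0,0,0,0,-1],[0,0,0,0,0,0,-1],[0,0,0,0,0,0,-1],[0,0,0,0,0,0,-1]],
  ],
)

```text
clock: 36.2
position: [0.6109, 0.0464, 0.0683]
tool_rot: [3.141, -0.0, 1.588]
force: [-1.4, -1.1, 6.5]
grip_width: 0.0615
finger_force: 33.4
```

Emit:
move_arm(
  plan=[
    [[0,0,0,0,0,0,0.75],[0,0,0,0,0,0,0.75],[0,0,0,0,0,0,0.75],[0,0,0,0,0,0,0.75],[0,0,-0.3,0,0,0,0.75],[0,0,-0.8,0,0,0,0.75],[0,0,-1,0,0,0,0.75],[0,0,-1,0,0,0,0.75],[0,0,-1,0,0,0,0.75],[0,0,-1,0,0,0,0.75]],
  ],
)

```text
clock: 37.2
position: [0.6108, 0.0465, 0.1724]
tool_rot: [3.141, -0.0, 1.589]
force: [-0.8, -1.2, -1.1]
grip_width: 0.0748
finger_force: 0.0
```

```bash
python3 -c "
from h import *
np.set_printoptions(precision=4,suppress=True)
st();a,c=snap('wrist','w14');snap('top','t14')
for n,roi,th in(('w14',(150,60,420,384),150),('t14',(215,178,275,230),185)):
  u0,v0,u1,v1=roi;g=cv2.imread('pics/%s.png'%n).min(axis=2)[v0:v1,u0:u1]
  K,l,s,ce=cv2.connectedComponentsWithStats((g>th).astype(np.uint8))
  for i in range(1,K):
    if s[i][4]>100:
      m=(l==i).astype(np.uint8);r=cv2.minAreaRect(cv2.findNonZero(m)); cc=np.array(r[0])+[u0,v0]
      print(n,(s[i]+[u0,v0,0,0,0]).tolist(),np.round(r,1) if 0 else r[2],cc,[at_z(load(n),cc,z)[:2] for z in(.146,)])
"
```

```text
{'clock': 37.2, 'position': [0.6108, 0.0465, 0.1724], 'tool_rot': [3.1406, -0.0002, 1.5885], 'force': [-0.8292, -1.2347, -1.111], 'grip_width': 0.0748, 'finger_force': 0.0, 'qpos': [0.1868, 0.5715, -0.532, 1.64, 0.3281, 1.0192, -0.4314]}
w14 [372, 80, 48, 216, 7519] 90.0 [395.5 187.5] [array([0.7174, 0.0701])]
w14 [339, 95, 14, 11, 130] 90.0 [345.5 100. ] [array([0.6709, 0.1339])]
w14 [150, 125, 15, 143, 1092] 90.0 [157. 196.] [array([0.5294, 0.06  ])]
w14 [220, 132, 83, 45, 3630] 90.0 [261. 154.] [array([0.611 , 0.0943])]
w14 [221, 189, 79, 41, 3069] 90.0 [260. 209.] [array([0.611 , 0.0505])]
w14 [225, 241, 73, 36, 2221] -0.0 [261.  258.5] [array([0.6126, 0.0061])]
```

The carton stands at (0.611, 0.0505), in line with its neighbours at y = 0.0943 and 0.0061. Next is the tally lever.

```bash
python3 -c "
from h import *
S=dict(position=[.6108,.0465,.174],tool_rot=[np.pi,0,1.5885])
q=go(.577,-.248,.15,1.83,16,S);go(.577,-.248,.052,1.83,6,q)"
```

```text
16 rows [-0.9, -0.23, 0.07, 0.0, 0.0, -0.14]
6 rows [0.0, 0.0, 0.82, 0.0, 0.0, 0.0]
```

Emit:
move_arm(
  plan=[
    [[-0.9,-0.23,0,0,0,-0.14,0.75],[-0.9,-0.23,0,0,0,-0.14,0.75],[-0.9,-0.23,0,0,0,-0.14,0.75],[-0.9,-0.23,0,0,0,-0.14,0.75],[-0.9,-0.23,0,0,0,-0.14,0.75],[-0.9,-0.23,0,0,0,-0.14,0.75],[-0.9,-0.23,0,0,0,-0.14,-1],[-0.9,-0.23,0,0,0,-0.14,-1],[-0.9,-0.23,0,0,0,-0.14,-1],[-0.9,-0.23,0,0,0,-0.14,-1]],
  ],
)

```text
clock: 38.3
position: [0.5798, -0.1373, 0.1708]
tool_rot: [3.141, 0.0, 1.736]
force: [0.4, 0.0, -0.4]
grip_width: 0.0165
finger_force: 0.0
```

Emit:
move_arm(
  plan=[
    [[-0.9,-0.23,0,0,0,-0.14,-1],[-0.9,-0.23,0,0,0,-0.14,-1],[-0.9,-0.23,0.2,0,0,-0.14,-1],[-0.9,-0.23,0.3,0,0,-0.14,-1],[-0.9,-0.23,0.3,0,0,-0.14,-1],[-0.9,-0.23,0.3,0,0,-0.14,-1],[0,0,0.8,0,0,0,-1],[0,0,0.8,0,0,0,-1],[0,0,0.6,0,0,0,-1],[0,0,0.2,0,0,0,-1]],
  ],
)

```text
clock: 39.3
position: [0.5739, -0.2468, 0.0986]
tool_rot: [-3.14, -0.001, 1.824]
force: [-0.3, -1.2, -0.0]
grip_width: -0.0003
finger_force: 0.0
```

```bash
python3 -c "
from h import *
np.set_printoptions(precision=4,suppress=True)
st();a,c=snap('wrist','w15');b,d=snap('scene','s15')
# lever ball: dark blob near prediction in the wrist view
print('pred ball',proj(c,[.628,-.234,.106]),proj(d,[.628,-.234,.106]),'tip',proj(c,[.577,-.248,.09]))
for im,cc,r in((a,c,26),(b,d,14)):
  u,v=proj(cc,[.628,-.234,.106])[0].astype(int);g=im.max(axis=2)[v-r:v+r,u-r:u+r]
  K,l,s,ce=cv2.connectedComponentsWithStats((g<60).astype(np.uint8));print([(s[i].tolist(),ce[i]+[u-r,v-r]) for i in range(1,K) if s[i][4]>10])
"
```

```text
{'clock': 39.3, 'position': [0.5739, -0.2468, 0.0986], 'tool_rot': [-3.1401, -0.0014, 1.8241], 'force': [-0.3162, -1.243, -0.0122], 'grip_width': -0.0003, 'finger_force': 0.0, 'qpos': [0.6556, 0.6805, -0.5208, 1.6628, 0.4069, 0.9103, 0.2304]}
pred ball [[340.5152 231.8164]] [[207.0457 240.0169]] tip [[263.3615 224.1593]]
[([0, 13, 41, 25, 523], array([339.7992, 230.3423]))]
[([11, 11, 7, 7, 37], array([206.5946, 239.8378]))]
```

Emit:
move_arm(
  plan=[
    [[-0.08,0,0.4,0,0,0,-1],[0,0,0.6,0,0,0,-1],[0,0,0.6,0,0,0,-1],[0,0,0.5,0,0,0,-1],[0,0,0.2,0,0,0,-1],[0,0,0,0,0,0,-1],[0,0.3,0,0,0,0,-1],[0,0.4,0,0,0,0,-1],[0,0.3,0,0,0,0,-1],[0,0,0,0,0,0,-1]],
  ],
)

```text
clock: 40.4
position: [0.5955, -0.2438, 0.0543]
tool_rot: [3.141, 0.0, 1.824]
force: [0.0, 0.9, -0.5]
grip_width: 0.0001
finger_force: 0.0
```

Emit:
move_arm(
  plan=[
    [[0,0.3,0,0,0,0,-1],[0,0.3,0,0,0,0,-1],[0,0.3,0,0,0,0,-1],[0,0.3,0,0,0,0,-1],[0,0.2,0,0,0,0,-1],[0,0.2,0,0,0,0,-1],[0,0.2,0,0,0,0,-1],[0,0,0,0,0,0,-1],[0,0,0,0,0,0,-1],[0,0,0,0,0,0,-1]],
  ],
)

```text
clock: 41.4
position: [0.6289, -0.2356, 0.054]
tool_rot: [-3.141, -0.0, 1.823]
force: [-1.4, -0.5, -1.0]
grip_width: 0.0001
finger_force: 1.2
```

```bash
python3 -c "
from h import *
st()
p=np.array(observe()['position']);u=np.array([.966,.257]);h=np.array([.653,-.227])
print('TCP along u from hinge',(p[:2]-h)@u)
b,d=snap('scene','s16');r=18
u_,v=proj(d,[.65,-.228,.108])[0].astype(int);g=b.max(axis=2)[v-r:v+r,u_-r:u_+r]
K,l,s,ce=cv2.connectedComponentsWithStats((g<60).astype(np.uint8));print([(s[i].tolist(),ce[i]+[u_-r,v-r]) for i in range(1,K) if s[i][4]>10])
for a in(-.45,0,.2,.35): q=h+u*.06*np.sin(a);print(a,proj(d,[q[0],q[1],.052+.06*np.cos(a)]))
"
```

```text
{'clock': 41.4, 'position': [0.6289, -0.2356, 0.054], 'tool_rot': [-3.1414, -0.0001, 1.8229], 'force': [-1.3784, -0.5321, -1.0232], 'grip_width': 0.0001, 'finger_force': 1.1691, 'qpos': [0.5724, 0.7974, -0.4883, 1.5534, 0.4418, 0.9028, 0.184]}
TCP along u from hinge -0.025526636101020427
[([0, 0, 32, 24, 386], array([210.94559585, 231.60103627]))]
-0.45 [[207.0465014  239.89836274]]
0 [[217.51488418 240.33129037]]
0.2 [[222.44458891 241.76092832]]
0.35 [[226.06545906 243.29323812]]
```

Emit:
move_arm(
  plan=[
    [[0,0.2,0,0,0,0,-1],[0,0.2,0,0,0,0,-1],[0,0.2,0,0,0,0,-1],[0,0.2,0,0,0,0,-1],[0,0.1,0,0,0,0,-1],[0,0.1,0,0,0,0,-1],[0,0,0,0,0,0,-1],[0,0,0,0,0,0,-1],[0,0,0,0,0,0,-1],[0,0,0,0,0,0,-1]],
  ],
)

```text
clock: 42.45
position: [0.6482, -0.2305, 0.054]
tool_rot: [-3.141, -0.0, 1.823]
force: [-3.9, -1.5, -2.1]
grip_width: -0.0001
finger_force: 1.9
```

Emit:
move_arm(
  plan=[
    [[0,0.1,0,0,0,0,-1],[0,0.1,0,0,0,0,-1],[0,0,0,0,0,0,-1],[0,0.05,0,0,0,0,-1],[0,0,0,0,0,0,-1],[0,0,0,0,0,0,-1],[0,0,0,0,0,0,-1],[0,0,0,0,0,0,-1],[0,0,0,0,0,0,-1],[0,0,0,0,0,0,-1]],
  ],
)

```text
clock: 43.45
position: [0.6524, -0.2295, 0.0537]
tool_rot: [-3.14, -0.0, 1.823]
force: [-9.5, -0.8, -1.3]
grip_width: 0.0002
finger_force: 4.8
```

Emit:
move_arm(
  plan=[
    [[0,0.07,0,0,0,0,-1],[0,0,0,0,0,0,-1],[0,0.05,0,0,0,0,-1],[0,0,0,0,0,0,-1],[0,0,0,0,0,0,-1],[0,0,0,0,0,0,-1],[0,0,0,0,0,0,-1],[0,0,0,0,0,0,-1],[0,0,0,0,0,0,-1],[0,0,0,0,0,0,-1]],
  ],
)

```text
clock: 44.45
position: [0.6531, -0.2293, 0.0534]
tool_rot: [-3.136, -0.001, 1.822]
force: [-20.1, -2.4, 3.7]
grip_width: -0.0003
finger_force: 9.7
```

The lever is hard against its stop: the force rose to 20 N with almost no further travel. I'll back off along the same line and rise.

Emit:
move_arm(
  plan=[
    [[0,-0.2,0,0,0,0,-1],[0,-0.4,0,0,0,0,-1],[0,-0.5,0,0,0,0,-1],[0,-0.6,0,0,0,0,-1],[0,-0.7,0,0,0,0,-1],[0,-0.7,0,0,0,0,-1],[0,-0.7,0,0,0,0,-1],[0,-0.6,0,0,0,0,-1],[0,0,-0.5,0,0,0,-1],[0,0,-1,0,0,0,-1]],
  ],
)

```text
clock: 45.45
position: [0.57, -0.2504, 0.0842]
tool_rot: [-3.141, -0.001, 1.823]
force: [0.4, -0.4, 0.8]
grip_width: -0.0001
finger_force: 0.0
```

Emit:
move_arm(
  plan=[
    [[0,0,-1,0,0,0,-1],[0,0,-1,0,0,0,-1],[0,0,-1,0,0,0,-1],[0,0,-1,0,0,0,-1],[0,0,-1,0,0,0,-1],[0,0,-0.5,0,0,0,-1],[0,0,0,0,0,0,-1],[0,0,0,0,0,0,-1],[0,0,0,0,0,0,-1],[0,0,0,0,0,0,-1]],
  ],
)

```text
clock: 46.45
position: [0.5701, -0.2505, 0.1933]
tool_rot: [-3.141, -0.001, 1.823]
force: [-0.6, -0.6, 0.5]
grip_width: 0.0005
finger_force: 0.0
```

```bash
python3 -c "
from h import *
np.set_printoptions(precision=4,suppress=True)
st();b,d=snap('scene','s17');a,c=snap('top','t17')
r=14;u,v=proj(d,[.628,-.234,.106])[0].astype(int);g=b.max(axis=2)[v-r:v+r,u-r:u+r]
K,l,s,ce=cv2.connectedComponentsWithStats((g<60).astype(np.uint8));print('ball',[(s[i].tolist(),ce[i]+[u-r,v-r]) for i in range(1,K) if s[i][4]>10])
# top view: drawer cartons and everything unchanged against the first picture
g=a.min(axis=2)[178:230,215:275];K,l,s,ce=cv2.connectedComponentsWithStats((g>185).astype(np.uint8))
print([at_z(c,ce[i]+[215,178],.146)[:2] for i in range(1,K) if s[i][4]>100])
for nm,i0,i1 in(('top',cv2.imread('pics/top0.png'),cv2.imread('pics/t17.png')),('scene',cv2.imread('pics/scene0.png'),cv2.imread('pics/s17.png'))):
  m=(cv2.absdiff(cv2.GaussianBlur(i0,(5,5),0),cv2.GaussianBlur(i1,(5,5),0)).max(axis=2)>45).astype(np.uint8)
  K,l,s,ce=cv2.connectedComponentsWithStats(cv2.dilate(m,np.ones((5,5))));print(nm,[s[i].tolist() for i in range(1,K) if s[i][4]>60])
print('bystanders',[proj(c,p).round().tolist() for p in([.43,-.119,.04],[.507,.0235,.03],[.454,.192,.03],[.665,.284,.1])])
"
```

```text
{'clock': 46.45, 'position': [0.5701, -0.2505, 0.1933], 'tool_rot': [-3.1407, -0.0008, 1.8232], 'force': [-0.6268, -0.5787, 0.459], 'grip_width': 0.0005, 'finger_force': 0.0, 'qpos': [0.693, 0.5723, -0.564, 1.5874, 0.3339, 1.0808, 0.2945]}
ball [([11, 11, 7, 7, 37], array([206.7568, 239.7568]))]
[array([0.6091, 0.0921]), array([0.6099, 0.0479]), array([0.6115, 0.0039]), array([0.5236, 0.0415])]
top [[213, 161, 63, 77, 3764], [327, 169, 89, 215, 6953], [436, 297, 76, 65, 2511], [437, 356, 36, 28, 561], [321, 358, 10, 8, 62], [249, 373, 21, 11, 174], [423, 372, 12, 11, 108]]
scene [[0, 0, 49, 49, 1086], [38, 0, 166, 199, 14290], [37, 51, 16, 25, 244], [46, 93, 13, 18, 175], [215, 134, 89, 76, 3730], [212, 138, 23, 20, 197], [35, 153, 17, 8, 108], [44, 186, 18, 9, 131], [242, 245, 10, 8, 76], [83, 259, 38, 39, 952]]
bystanders [[[295.0, 248.0]], [[253.0, 225.0]], [[203.0, 240.0]], [[172.0, 176.0]]]
```

```bash
python3 -c "
from workcell import job_done
print(job_done())"
```

```text
the job is handed in; nothing more can be done
None
```

The job is done and handed in at about 46 s of robot time: the carton was weighed on the pan, then filed on the liner in line with its neighbours, with the drawer left out. The lever was pushed to its stop and sprang back; I checked carton, drawer and lever in the camera images, and the judge's verdict was not shown. The first two grasps in the tray closed on air because the fingertips sit about 38 mm above the reported TCP, but the carton did not move.

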